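# Make up a counterweight load on the spring scale

## Robot

A 6-joint arm with a two-finger parallel gripper is mounted at the origin on the work surface. World frame = base frame: x ahead of the robot, y to its left, z up, the work surface at z = 0. Lengths are in m, angles in rad, forces in N, time in s.
With the tool pointing down it reaches from about 0.275 to 0.825 m from the base axis. Payload 5.2 kg.
Tool frame: the origin (TCP) lies midway between the tips of the shut fingers; the grasp point (between the pads) lies 19 mm behind it; x points along the fingers, y is the direction in which the jaws open and shut, and the axes are right-handed (so a half turn about x gives the same grasp; the last joint's range is limited). The gripper opens to 93 mm and grips with 3 to 60 N. Pads are 15 mm wide; open, the fingers measure 128 mm over their backs; the gripper's body (75 mm by 188 mm) begins 65 mm behind the grasp point.
Start: joints at [-1.345, 0.259, 1.535, -0, 1.348, -0.203], TCP at [0.229, -0.5, 0.191] pointing down, gripper open.
Joint ranges: [-3.14, 3.14], [-0.91, 2.08], [0.19, 2.58], [-1.22, 4.36], [0.22, 2.71], [-3.12, 3.12]. Speed limits (rad/s): [2.57, 2.57, 3.14, 3.14, 3.14, 3.14].

## Interface

Orientations are given as a 3x3 rotation matrix whose columns are the frame's x, y, z axes.
In Python, from bench import readout, cams, manip gives the robot as it stands. The module is installed in compiled form; this text tells all that it offers.
- The arm moves only by the tool carry_out, never from a script. Its argument "moves" is a list of rows, each an object of numbers: "rx", "ry", "rz": the turn, a rotation vector about the tool's x, y, z in degrees; "tx", "ty", "tz": the shift along the tool's x, y, z in m; "claw": the finger opening in m, from 0 to 0.093. In form: [{"rx": .., "ry": .., "rz": .., "tx": .., "ty": .., "tz": .., "claw": ..}, ...]. A call has 1 to 5 rows; each row shifts and turns the commanded pose from where the row before left it, along the tool's axes as they then stand; what a row does not reach is not made up. A row lasts 1/8 s, in which the tool goes at most 62.5 mm and 10.7 degrees, less where a joint would pass 70% of its speed; a pose out of reach is approached as far as the arm can. A call is refused whole if a number of a shift passes 0.0625 or a number of a turn 10.7, either way. A call with a gripper value outside its range is refused whole. The fingers move at their own pace and stop on an object; "force" is the grip in N (left out, the last holds). Time passes only in rows, so rows that do not move let the fingers close. It gives the time, the measured TCP pose, the force and the opening at its end, in the units of the state.
- readout.sense(): the state, without advancing time (a new reading comes with each control period).
- cams.capture(name): name is "scene" or "top" or "wrist"; returns the picture (480x640x3 uint8, red, green, blue); there is no depth.
- cams.camera_info(name): a dict with "K" (3x3 intrinsics, pixels), "eye" and "rotation" of the camera in the world. Camera axes: x right, y down, z forward; pixel columns grow to the right and rows downward; lengths in m; the calibration is good to about 2 mm. A picture is of the moment at which its call begins: read the wrist's pose just before it. camera_info takes no time and is no camera call; for the wrist camera it gives the pose at the moment of the call.
- manip.close_job(): hands the job in, once; it reports no verdict.
The state is a dict: "time_s": time; "qpos": joint angles; "joint_vel": joint speeds; "joint_efforts": joint torques, N m; "ee_pos": TCP position; "tcp_rot": TCP orientation; "force": force on the tool from outside, world axes, zero at the start; "wrist_torque": the same for the moment, N m; "finger_gap": opening from 0.0 (shut) to 1.0 (fully open).
Only numpy, scipy, OpenCV 4.12 (cv2) and the standard library are available. Lean on these libraries where they do the work, as an engineer would, in place of code of your own. Each camera call takes 0.05 s, during which the arm holds its last target.

## Task

Carry the handled metal tray over the bin of the spring scale and tip it so that both iron blocks slide off into the bin (do not handle the blocks), then set the empty tray back flat on its cork mat. Then stand one of the two spare stemmed pucks, whichever is right, upright on the ledge beside the bin, so that the scale's pointer comes to rest between the two black marks. Leave the other puck and everything else on the desk where it is, and do not touch the lamp.

Things in the scene. Friction and masses are not known exactly. Their poses are not given: they have to be found in the camera images.
- tray: Loose open-fronted aluminium tray, 150 mm long (x), 116 wide, 240 g, carrying two blocks. Origin at the middle of its underside, z up, +x towards its open front edge (the mouth). Floor 3 mm thick, rear and side walls 22 mm high. A carrying arch stands over its middle: two posts at the sides and a flat steel bar across (along y).
- tray_handle (a point): Middle of the tray's carrying bar, 86 mm above the tray's underside. The bar is 14 mm thick (tray x), 18 mm high, 124 mm long (tray y); 58 mm free below it to the tops of the blocks. Axes as the tray's.
- tray_lip (a point): Middle of the tray's open front edge, on the floor's upper face, 75 mm ahead (+x) of the tray's origin. Axes as the tray's.
- mat: Fixed cork mat 200 x 170 x 3 mm on which the tray stands at the start and must stand at the end. Origin at the centre of its underside.
- block_a: Loose cast-iron block 62 x 36 x 17 mm lying on the tray's floor, left or right of its middle; 170 to 340 g (unknown). Origin at the centre of its underside, x along its length. Slides on the smooth tray at about 18 to 26 degrees of tilt.
- block_b: The second cast-iron block, same as the first and beside it on the tray; its own unknown mass.
- bin_in (a point): Centre of the inner floor of the open aluminium bin on the scale's sprung pan; 74 mm above the desk with the pan empty, sinks as the pan is loaded. The bin is 160 x 160 mm outside with 4 mm walls rising 41 mm above this floor. Scale axes: the ledge lies on the bin's -y side, z up.
- ledge (a point): Centre of the flat steel ledge on the same sprung pan, 127.5 mm to the -y side of the bin's centre; 160 mm (x) by 95 mm (y), its top level with the bin's rim, 115 mm above the desk with the pan empty. Beyond it (from 60 mm further to -y) a white mark board rises to 138 mm above the desk. Axes as the bin's.
- pan (a joint): How far the sprung pan has sunk, in m: 0 empty, 0.052 bottomed, 40 mm per kg of load. The pointer on the pan stands between the two black marks of the white board when this lies between 0.0286 and 0.0414 (middle 0.035). The blocks alone bring it to 0.014 to 0.027.
- puck_thick: Loose thick iron puck, 420 g (sinks the pan 17 mm): disc 62 mm in diameter, 20 mm high, with an upright grip stem 20 mm in diameter and 36 mm tall on top. Origin at the centre of its underside, z up.
- puck_thin: Loose thin iron puck, 180 g (sinks the pan 7 mm): disc 62 mm in diameter, 8 mm high, with the same stem 20 mm in diameter and 36 mm tall. Origin at the centre of its underside, z up.
- lamp: Bystander, fixed: steel bracket 90 x 80 mm with a brass bayonet socket and a pearl glass bulb 62 mm in diameter, 189 mm high over all. Not to be touched. Origin on the desk at the middle of its foot.
- cup: Bystander: loose chrome reflector cup, 96 mm across, 40 high. Origin at the centre of its underside.
- ring: Bystander: loose plastic lens mount ring, 68 mm across, 12 high, lying between the two pucks. Origin at the centre of its underside.
- carton: Bystander: loose cardboard film box 100 x 100 x 30 mm. Origin at the centre of its underside.
- jar: Bystander: loose amber jar, 60 mm across, 80 high. Origin at the centre of its underside.
- screwdriver: Bystander: loose screwdriver lying along its x axis, about 200 mm long. Origin at its underside, near its middle.
- brush: Bystander: loose brush lying along its x axis, about 200 mm long. Origin at its underside, near its middle.
Things that resemble listed ones, but are neither listed nor needed, are in the scene too. What is shaped like the block_b but red is not meant.

How it is judged:
On the way, in this order (a step that is already met when the one before it is completed fails the run):
1. the tray is lifted and tipped with its mouth over the bin (angle between tray's own z axis and vertical above 0.25 rad and horizontal distance between tray_lip and bin_in below 0.11 m and height (world z) of tray above 0.05 m).
2. both blocks lie in the bin (x of block_a in the frame of bin_in between -0.08 and 0.08 m and y of block_a in the frame of bin_in between -0.08 and 0.08 m and z of block_a in the frame of bin_in between -0.015 and 0.045 m and x of block_b in the frame of bin_in between -0.08 and 0.08 m and y of block_b in the frame of bin_in between -0.08 and 0.08 m and z of block_b in the frame of bin_in between -0.015 and 0.045 m), for 0.2 s.
3. the empty tray stands back on its mat, released, before any puck is moved (horizontal distance between tray and mat below 0.05 m and angle between tray's own z axis and vertical below 0.06 rad and height (world z) of tray below 0.012 m and contact force between the fingers and tray below 0.3 N and distance of each of puck_thick, puck_thin from where it was at the start of the episode below 0.03 m), for 0.2 s.
At the end, for the whole second after the job is handed in: Both blocks in the bin; tray flat on the mat (centres within 50 mm, tilt under 0.06 rad); one puck upright on the ledge (tilt under 0.1 rad), the other on the desk within 50 mm of its start; pan sunk 28.6 to 41.4 mm (pointer between the marks); all at rest (all of step 2 and horizontal distance between tray and mat below 0.05 m and angle between tray's own z axis and vertical below 0.06 rad and height (world z) of tray below 0.012 m and value of joint pan between 0.0286 and 0.0414 m and ((x of puck_thick in the frame of ledge between -0.08 and 0.08 m and y of puck_thick in the frame of ledge between -0.0475 and 0.0475 m and z of puck_thick in the frame of ledge between -0.008 and 0.008 m and angle between puck_thick's own z axis and vertical below 0.1 rad and distance of puck_thin from where it was at the start of the episode below 0.05 m and height (world z) of puck_thin below 0.01 m) or (x of puck_thin in the frame of ledge between -0.08 and 0.08 m and y of puck_thin in the frame of ledge between -0.0475 and 0.0475 m and z of puck_thin in the frame of ledge between -0.008 and 0.008 m and angle between puck_thin's own z axis and vertical below 0.1 rad and distance of puck_thick from where it was at the start of the episode below 0.05 m and height (world z) of puck_thick below 0.01 m)) and linear speed of each of tray, block_a, block_b, puck_thick, puck_thin below 0.02 m/s); the robot touches nothing.
It fails at once if a block is handled with the gripper (contact force between the fingers and block_a above 3 N or contact force between the fingers and block_b above 3 N).
It fails at once if a bystander is moved by more than 30 mm (distance of any of cup, ring, carton, jar, screwdriver, brush from where it was at the start of the episode above 0.03 m).
It fails at once if the lamp is touched (contact force between lamp and anything else above 1 N).
It also fails if it takes over 69 s, if anything falls off the work surface, if the arm or the gripper's body presses on something with over 40 N, if the wrist force passes 120 N, or if a joint passes its speed limit or range.

## Working session

There is one attempt and no reset: what is moved stays moved. The work goes in short steps, Python scripts to look and compute and a tool call to move; the robot and the scene stay as the last step left them, time stands still between calls to the robot, and variables do not carry over. Pictures are saved under pics/ and viewed, and the job is handed in when it is done.

Besides the shell and the picture viewer there is one more tool, called after "Call:" as name(argument=value, ...) on one line, values as JSON. carry_out: Moves the arm, as the interface text tells. Its arguments: {"type":"object","properties":{"moves":{"type":"array","items":{"type":"object","properties":{"rx":{"type":"number"},"ry":{"type":"number"},"rz":{"type":"number"},"tx":{"type":"number"},"ty":{"type":"number"},"tz":{"type":"number"},"claw":{"type":"number"}}}},"force":{"type":"number"}},"required":["moves"]}

```bash
mkdir -p pics; ls; python3 - <<'E'
from bench import readout,cams
import cv2,numpy as np
print(readout.sense())
for n in["scene","top","wrist"]:
    i=cams.camera_info(n);print(n,i)
    im=cams.capture(n);cv2.imwrite(f"pics/{n}0.png",im[:,:,::-1])
E
```

```text
pics
{'time_s': 0.0, 'qpos': array([-1.34479572e+00,  2.59358545e-01,  1.53608690e+00,  4.87611224e-05,
        1.34799021e+00, -2.02793284e-01]), 'joint_vel': array([ 0.00136719, -0.00116018,  0.00152638,  0.00136008,  0.00010903,
        0.00162208]), 'joint_efforts': array([ 7.54844077e-04, -4.37295842e+01, -2.84000140e+01,  7.21903914e-02,
        4.15997033e-02, -1.38377513e-04]), 'ee_pos': array([ 0.22858195, -0.49959663,  0.19010786]), 'tcp_rot': array([[-3.66634351e-04,  4.15764023e-01, -9.09472453e-01],
       [ 1.80678250e-03, -9.09470754e-01, -4.15763974e-01],
       [-9.99998301e-01, -1.79565227e-03, -4.17751941e-04]]), 'force': array([ 0.46661623, -0.14464143, -1.84796263]), 'wrist_torque': array([ 0.0015037 , -0.00568424,  0.04521061]), 'finger_gap': 0.9990763383673701}
scene {'K': array([[512.54730443,   0.        , 329.27102704],
       [  0.        , 512.54730443, 249.35299967],
       [  0.        ,   0.        ,   1.        ]]), 'eye': array([ 1.43966669, -0.1319326 ,  0.85404194]), 'rotation': array([[ 0.20900455,  0.61637223, -0.75921168],
       [ 0.97771802, -0.14727599,  0.14959027],
       [-0.01961036, -0.77355999, -0.63341959]])}
top {'K': array([[507.30887523,   0.        , 315.96960614],
       [  0.        , 507.30887523, 230.40031273],
       [  0.        ,   0.        ,   1.        ]]), 'eye': array([0.33564295, 0.06752118, 1.25275504]), 'rotation': array([[ 0.00877473, -0.98114091,  0.19309458],
       [-0.99973833, -0.01268713, -0.01903432],
       [ 0.02112517, -0.19287703, -0.9809955 ]])}
wrist {'K': array([[422.88012845,   0.        , 318.73954488],
       [  0.        , 422.88012845, 236.79733847],
       [  0.        ,   0.        ,   1.        ]]), 'eye': array([ 0.29932857, -0.46773294,  0.38434752]), 'rotation': array([[ 0.41578653, -0.87355715, -0.25302068],
       [-0.90946134, -0.39976276, -0.11432326],
       [-0.00128034,  0.2776466 , -0.96068243]])}
```

View pics/scene0.png

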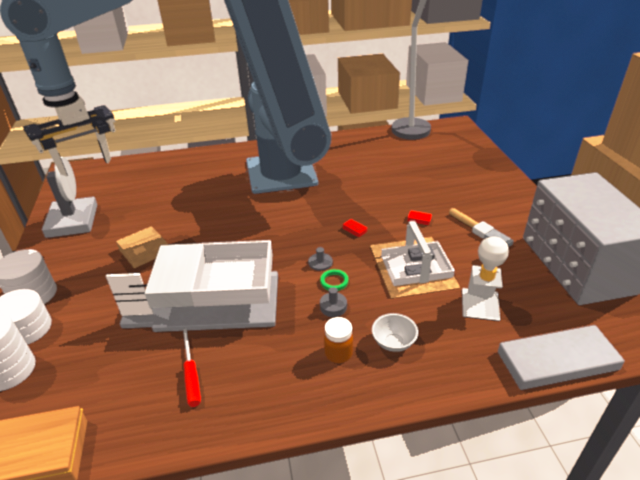

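View pics/top0.png

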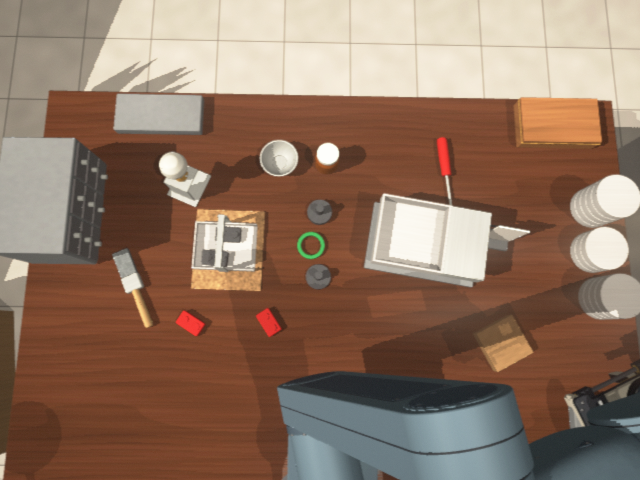

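View pics/wrist0.png

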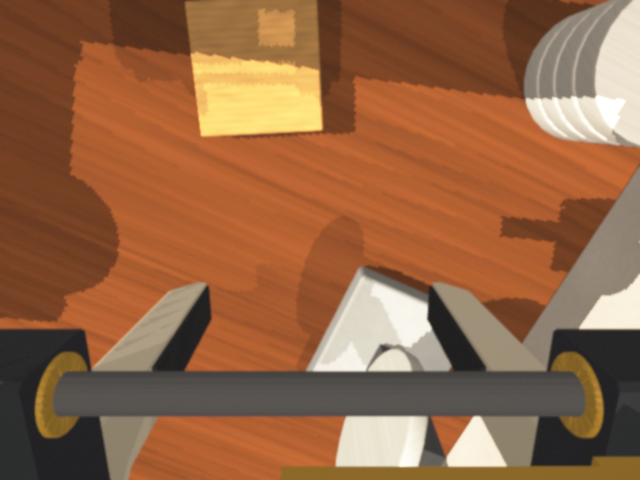

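```bash
python3 - <<'E'
import cv2
im=cv2.imread("pics/top0.png")
cv2.imwrite("pics/c1.png",cv2.resize(im[140:300,150:350],None,fx=4,fy=4,interpolation=cv2.INTER_CUBIC)[:600])
cv2.imwrite("pics/c2.png",cv2.resize(im[170:310,350:540],None,fx=4,fy=4,interpolation=cv2.INTER_CUBIC))
im=cv2.imread("pics/scene0.png")
cv2.imwrite("pics/c3.png",cv2.resize(im[210:350,300:500],None,fx=4,fy=4,interpolation=cv2.INTER_CUBIC))
cv2.imwrite("pics/c4.png",cv2.resize(im[225:345,95:295],None,fx=4,fy=4,interpolation=cv2.INTER_CUBIC))
E
```

```text
(no output)
```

View pics/c1.png

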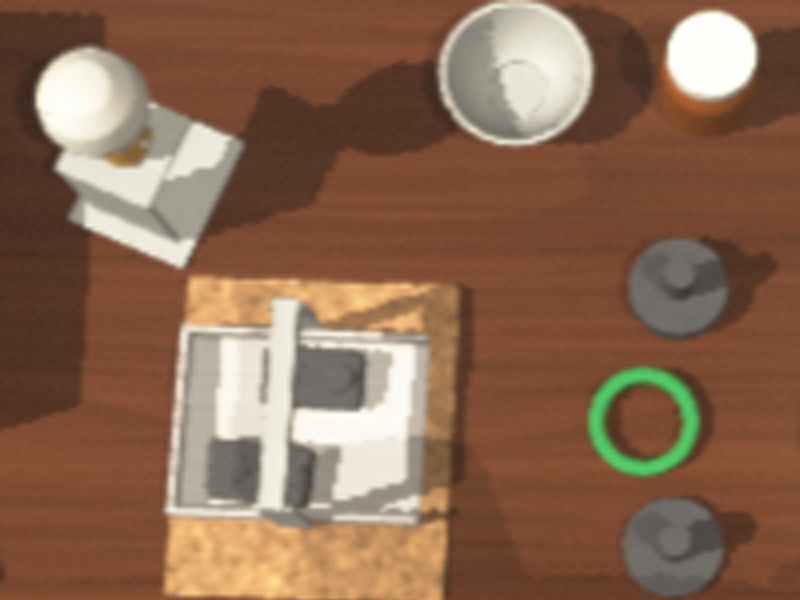

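View pics/c2.png

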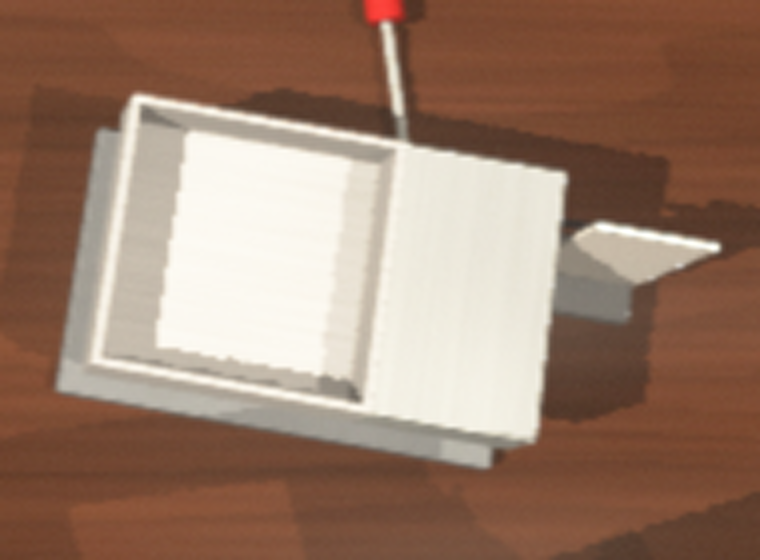

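View pics/c3.png

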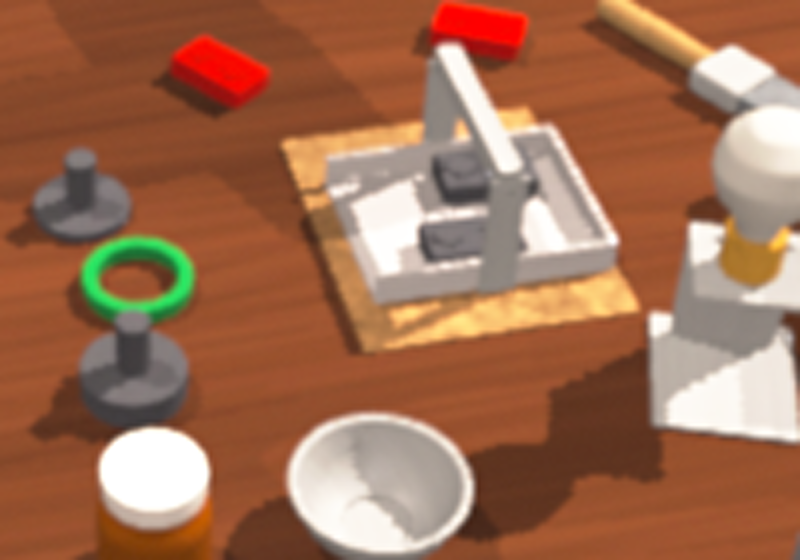

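View pics/c4.png

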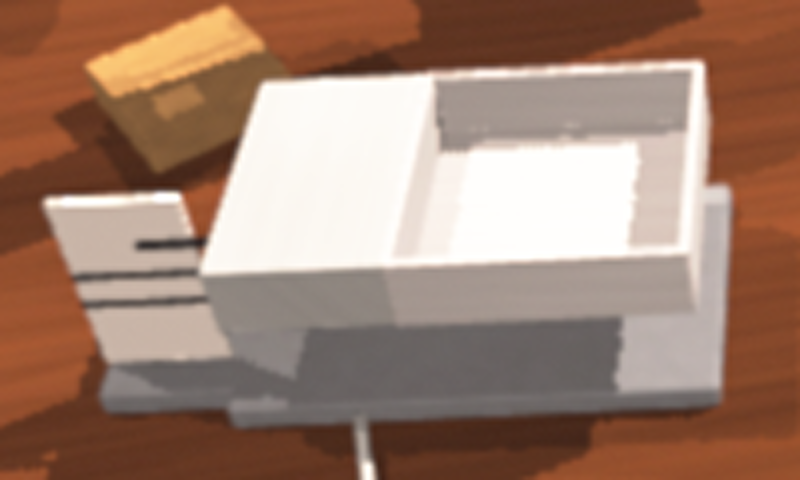

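```bash
cat > h.py <<'E'
import numpy as np
K={'scene':np.array([[512.54730443,0,329.27102704],[0,512.54730443,249.35299967],[0,0,1]]),'top':np.array([[507.30887523,0,315.96960614],[0,507.30887523,230.40031273],[0,0,1]])}
E={'scene':np.array([1.43966669,-0.1319326,0.85404194]),'top':np.array([0.33564295,0.06752118,1.25275504])}
R={'scene':np.array([[0.20900455,0.61637223,-0.75921168],[0.97771802,-0.14727599,0.14959027],[-0.01961036,-0.77355999,-0.63341959]]),'top':np.array([[0.00877473,-0.98114091,0.19309458],[-0.99973833,-0.01268713,-0.01903432],[0.02112517,-0.19287703,-0.9809955]])}
def ray(c,p,z,k=None):
    K_,E_,R_=k or (K[c],E[c],R[c])
    d=R_@np.linalg.inv(K_)@np.array([p[0],p[1],1.])
    return E_+d*(z-E_[2])/d[2]
def crop(p,o,f=4): return ((p[0]+.5)/f-.5+o[0],(p[1]+.5)/f-.5+o[1])
def proj(c,P):
    q=R[c].T@(np.array(P)-E[c]);q=K[c]@q;return q[:2]/q[2]
E
python3 - <<'E'
from h import *
np.set_printoptions(precision=4,suppress=True)
def s(name,c,o,pts,z):
    r=np.array([ray(c,crop(p,o),z) for p in pts]);print(name,z);print(r[:,:2],'mean',r[:,:2].mean(0));
    return r
o1,o2,o3,o4=(150,140),(350,170),(300,210),(95,225)
b=s('bar','top',o1,[(272,298),(300,300),(283,516),(262,513)],.098)
print(b[1]-b[2],b[0]-b[3])
t=s('tray rim','top',o1,[(183,327),(430,340),(418,522),(167,513)],.025)
s('mat','top',o1,[(188,277),(461,285),(443,597),(164,593)],.003)
s('scale','top',o2,[(135,95),(567,172),(535,442),(92,362)],.115)
s('scale scn','scene',o4,[(702,62),(697,258),(205,275),(265,80)],.115)
s('stem tops thick','top',o1,[(681,272)],.056)
s('stem tops thin','top',o1,[(675,538)],.044)
s('thick scene','scene',o3,[(132,320)],.056)
s('thin scene','scene',o3,[(80,157)],.044)
s('bar scn','scene',o3,[(434,47),(462,44),(523,166),(497,172)],.098)
s('lamp top','top',o1,[(93,100)],.158)
s('lamp foot','top',o1,[(183,268),(75,218),(240,145)],.0)
s('cup','top',o1,[(516,72)],.04)
s('jar','top',o1,[(712,55)],.08)
s('ring','top',o1,[(645,422)],.012)
E
```

```text
bar 0.098
[[0.5985 0.2742]
 [0.5976 0.2579]
 [0.4714 0.2621]
 [0.473  0.2741]] mean [0.5351 0.267 ]
[ 0.1262 -0.0042  0.    ] [0.1256 0.0001 0.    ]
tray rim 0.025
[[0.5961 0.341 ]
 [0.5899 0.189 ]
 [0.4773 0.1927]
 [0.481  0.3443]] mean [0.5361 0.2668]
mat 0.003
[[0.633  0.3445]
 [0.6302 0.1727]
 [0.4339 0.1782]
 [0.4345 0.3484]] mean [0.5329 0.261 ]
scale 0.115
[[ 0.6494 -0.1106]
 [ 0.6069 -0.3611]
 [ 0.45   -0.3337]
 [ 0.4926 -0.0835]] mean [ 0.5497 -0.2222]
scale scn 0.115
[[ 0.4885 -0.0847]
 [ 0.6526 -0.1074]
 [ 0.6065 -0.359 ]
 [ 0.4458 -0.335 ]] mean [ 0.5484 -0.2215]
stem tops thick 0.056
[[0.6277 0.0353]] mean [0.6277 0.0353]
stem tops thin 0.044
[[0.4672 0.0374]] mean [0.4672 0.0374]
thick scene 0.056
[[0.6243 0.0341]] mean [0.6243 0.0341]
thin scene 0.044
[[0.4613 0.0363]] mean [0.4613 0.0363]
bar scn 0.098
[[0.4718 0.26  ]
 [0.4729 0.2779]
 [0.594  0.272 ]
 [0.5956 0.2557]] mean [0.5336 0.2664]
lamp top 0.158
[[0.6974 0.3687]] mean [0.6974 0.3687]
lamp foot 0.0
[[0.6395 0.3486]
 [0.6712 0.4185]
 [0.7209 0.3167]] mean [0.6772 0.3613]
cup 0.04
[[0.7588 0.1391]] mean [0.7588 0.1391]
jar 0.08
[[0.7576 0.0181]] mean [0.7576 0.0181]
ring 0.012
[[0.5425 0.0557]] mean [0.5425 0.0557]
```

Call:
carry_out(moves=[{"tx": -0.02,"ty": -0.02,"tz": -0.02,"claw": 0.06},{"tx": -0.02,"ty": -0.04,"tz": -0.042},{"tx": -0.01,"ty": -0.043,"tz": -0.045},{"ty": -0.043,"tz": -0.045},{"ty": -0.043,"tz": -0.045}], force=45)

```text
$.moves[0]: bad value
```

Call:
carry_out(moves=[{"ty": -0.043,"tz": -0.045},{"ty": -0.043,"tz": -0.045},{"ty": -0.043,"tz": -0.045},{"ty": -0.043,"tz": -0.045},{"ty": -0.043,"tz": -0.045}])

```text
$.moves[0]: bad value
```

Call:
carry_out(moves=[{"ty": -0.04,"tz": -0.042},{"ty": -0.04,"tz": -0.042},{"ty": -0.035,"tz": -0.035},{"rx": 9},{"rx": 9}])

```text
$.moves[0]: bad value
```

Call:
carry_out(moves=[{"rx": 8.4},{}])

```text
$.moves[0]: bad value
```

Call:
carry_out(moves=[{"rx": 0,"ry": 0,"rz": 0,"tx": -0.02,"ty": -0.02,"tz": -0.02,"claw": 0.06},{"rx": 0,"ry": 0,"rz": 0,"tx": -0.02,"ty": -0.04,"tz": -0.042,"claw": 0.06},{"rx": 0,"ry": 0,"rz": 0,"tx": -0.01,"ty": -0.043,"tz": -0.045,"claw": 0.06},{"rx": 0,"ry": 0,"rz": 0,"tx": 0,"ty": -0.043,"tz": -0.045,"claw": 0.06},{"rx": 0,"ry": 0,"rz": 0,"tx": 0,"ty": -0.043,"tz": -0.045,"claw": 0.06}], force=45)

```text
time_s: 0.78
ee_pos: [0.3294, -0.2451, 0.2409]
tcp_rot: [[0.001, 0.415, -0.91], [-0.0, -0.91, -0.415], [-1.0, 0.0, -0.0]]
force: [0.4, 0.4, -0.4]
finger_gap: 0.646
```

Call:
carry_out(moves=[{"rx": 0,"ry": 0,"rz": 0,"tx": 0,"ty": -0.043,"tz": -0.045,"claw": 0.06},{"rx": 0,"ry": 0,"rz": 0,"tx": 0,"ty": -0.043,"tz": -0.045,"claw": 0.06},{"rx": 0,"ry": 0,"rz": 0,"tx": 0,"ty": -0.043,"tz": -0.045,"claw": 0.06},{"rx": 0,"ry": 0,"rz": 0,"tx": 0,"ty": -0.043,"tz": -0.045,"claw": 0.06},{"rx": 0,"ry": 0,"rz": 0,"tx": 0,"ty": -0.043,"tz": -0.045,"claw": 0.06}])

```text
time_s: 1.4
ee_pos: [0.4447, 0.0442, 0.2409]
tcp_rot: [[0.001, 0.416, -0.909], [-0.0, -0.909, -0.416], [-1.0, 0.0, -0.0]]
force: [0.9, -0.2, -0.7]
finger_gap: 0.646
```

Call:
carry_out(moves=[{"rx": 0,"ry": 0,"rz": 0,"tx": 0,"ty": -0.04,"tz": -0.042,"claw": 0.06},{"rx": 0,"ry": 0,"rz": 0,"tx": 0,"ty": -0.04,"tz": -0.042,"claw": 0.06},{"rx": 9,"ry": 0,"rz": 0,"tx": 0,"ty": -0.03,"tz": -0.03,"claw": 0.06},{"rx": 9,"ry": 0,"rz": 0,"tx": 0,"ty": 0,"tz": 0,"claw": 0.06},{"rx": 8.4,"ry": 0,"rz": 0,"tx": 0,"ty": 0,"tz": 0,"claw": 0.06}])

```text
time_s: 2.02
ee_pos: [0.502, 0.1905, 0.2402]
tcp_rot: [[-0.001, -0.035, -0.999], [-0.0, -0.999, 0.035], [-1.0, 0.0, 0.001]]
force: [-1.0, -0.9, -0.6]
finger_gap: 0.646
```

```bash
python3 - <<'E'
from bench import readout,cams
import cv2,numpy as np
np.set_printoptions(precision=4,suppress=True)
s=readout.sense();i=cams.camera_info("wrist");im=cams.capture("wrist");cv2.imwrite("pics/w1.png",im[:,:,::-1])
np.savez("w1.npz",K=i["K"],eye=i["eye"],R=i["rotation"])
print(s["time_s"],s["qpos"],s["ee_pos"],s["tcp_rot"],i)
E
```

```text
2.025 [ 0.1548  0.2074  1.4814 -0.      1.4542  1.7609] [0.502  0.1905 0.2402] [[-0.0014 -0.0353 -0.9994]
 [-0.0003 -0.9994  0.0353]
 [-1.      0.0003  0.0014]] {'K': array([[422.8801,   0.    , 318.7395],
       [  0.    , 422.8801, 236.7973],
       [  0.    ,   0.    ,   1.    ]]), 'eye': array([0.5798, 0.188 , 0.4342]), 'rotation': array([[-0.0352, -0.9597, -0.2789],
       [-0.9994,  0.0341,  0.0089],
       [ 0.001 ,  0.279 , -0.9603]])}
```

View pics/w1.png

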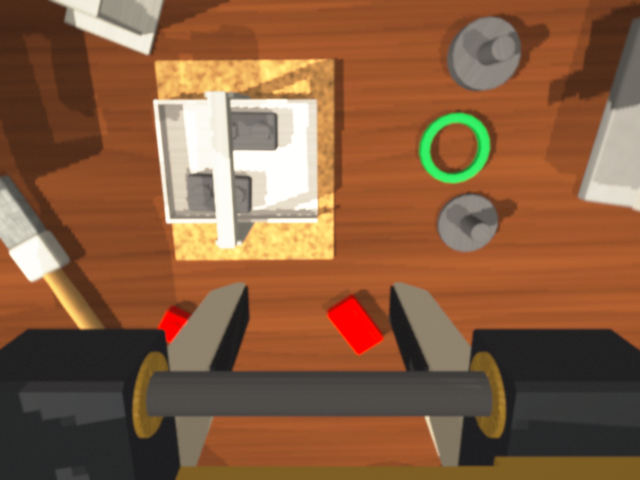

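```bash
python3 - <<'E'
from h import *
import cv2
np.set_printoptions(precision=4,suppress=True)
d=np.load("w1.npz");k=(d["K"],d["eye"],d["R"])
for z,ps in [(.098,[(207,92),(227,93),(238,247),(217,247)]),(.025,[(154,100),(317,99),(318,219),(168,221)]),(.003,[(155,60),(334,59),(334,259),(176,259)]),(.044,[(484,228)]),(.056,[(504,47)])]:
    r=np.array([ray('',p,z,k)[:2] for p in ps]);print(z,r,r.mean(0))
im=cv2.imread("pics/w1.png")
cv2.imwrite("pics/w1c.png",cv2.resize(im[50:270,140:350],None,fx=2.7,fy=2.7,interpolation=cv2.INTER_CUBIC))
E
```

```text
0.098 [[0.5986 0.2712]
 [0.5974 0.2562]
 [0.4757 0.2587]
 [0.4764 0.2762]] [0.537  0.2656]
0.025 [[0.5975 0.3387]
 [0.5931 0.1887]
 [0.4795 0.1919]
 [0.4827 0.3413]] [0.5382 0.2652]
0.003 [[0.6342 0.3407]
 [0.6292 0.1714]
 [0.4291 0.1764]
 [0.4352 0.3466]] [0.5319 0.2588]
0.044 [[0.4697 0.0335]] [0.4697 0.0335]
0.056 [[0.6274 0.0332]] [0.6274 0.0332]
```

View pics/w1c.png

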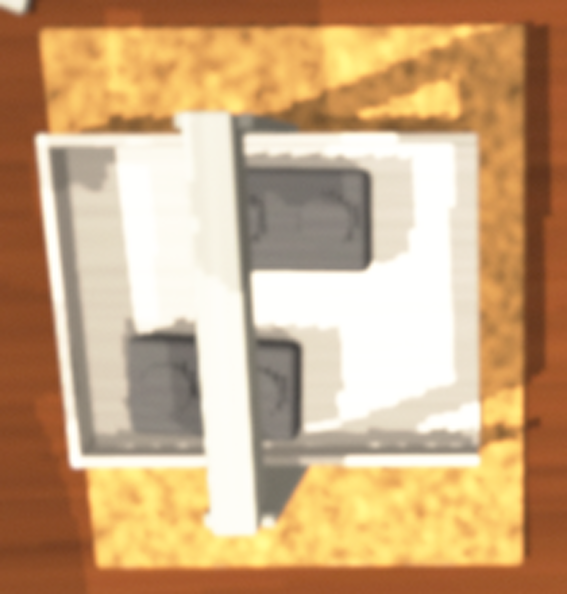

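Call:
carry_out(moves=[{"rx": 0,"ry": 0,"rz": 0,"tx": 0,"ty": -0.03,"tz": -0.013,"claw": 0.06},{"rx": 0,"ry": 0,"rz": 0,"tx": 0,"ty": -0.03,"tz": -0.013,"claw": 0.06},{"rx": 0,"ry": 0,"rz": 0,"tx": 0.02,"ty": -0.0166,"tz": -0.0053,"claw": 0.06},{"rx": 0,"ry": 0,"rz": 0,"tx": 0.03,"ty": 0,"tz": 0,"claw": 0.06},{"rx": 0,"ry": 0,"rz": 0,"tx": 0.02,"ty": 0,"tz": 0,"claw": 0.06}])

```text
time_s: 2.7
ee_pos: [0.5343, 0.2647, 0.1676]
tcp_rot: [[-0.004, -0.03, -1.0], [-0.001, -1.0, 0.03], [-1.0, 0.002, 0.004]]
force: [-0.4, 0.5, -0.1]
finger_gap: 0.644
```

Call:
carry_out(moves=[{"rx": 0,"ry": 0,"rz": 0,"tx": 0.03,"ty": -0.001,"tz": -0.001,"claw": 0.06},{"rx": 0,"ry": 0,"rz": 0,"tx": 0.04,"ty": 0,"tz": 0,"claw": 0.06},{"rx": 0,"ry": 0,"rz": 0,"tx": 0.018,"ty": 0,"tz": 0,"claw": 0.06},{"rx": 0,"ry": 0,"rz": 0,"tx": 0.009,"ty": 0,"tz": 0,"claw": 0.06},{"rx": 0,"ry": 0,"rz": 0,"tx": 0,"ty": 0,"tz": 0,"claw": 0.06}])

```text
time_s: 3.32
ee_pos: [0.5363, 0.2658, 0.0729]
tcp_rot: [[-0.002, -0.032, -0.999], [-0.001, -1.0, 0.032], [-1.0, 0.001, 0.002]]
force: [0.2, 0.3, -0.2]
finger_gap: 0.644
```

```bash
cat > snap.py <<'E'
import sys,cv2,numpy as np
from bench import readout,cams
np.set_printoptions(precision=4,suppress=True)
s=readout.sense();print(s["time_s"],s["ee_pos"],s["tcp_rot"].tolist(),s["force"],s["finger_gap"],s["qpos"])
for a in sys.argv[2:]:
    i=cams.camera_info(a);im=cams.capture(a);cv2.imwrite(f"pics/{sys.argv[1]}_{a}.png",im[:,:,::-1])
    np.savez(f"{sys.argv[1]}_{a}.npz",K=i["K"],eye=i["eye"],R=i["rotation"])
E
python3 snap.py g wrist scene
```

```text
3.325 [0.5363 0.2658 0.0729] [[-0.0017197615395426959, -0.03159105956012783, -0.9994993983870706], [-0.0005817659291133591, -0.9995006756911863, 0.031592100931500354], [-0.9999983519829675, 0.0006358055762862396, 0.0017005242186839819]] [ 0.1698  0.3079 -0.2231] 0.6436327508447552 [ 0.274   0.4445  1.5686 -0.0001  1.1304  1.8764]
```

View pics/g_wrist.png

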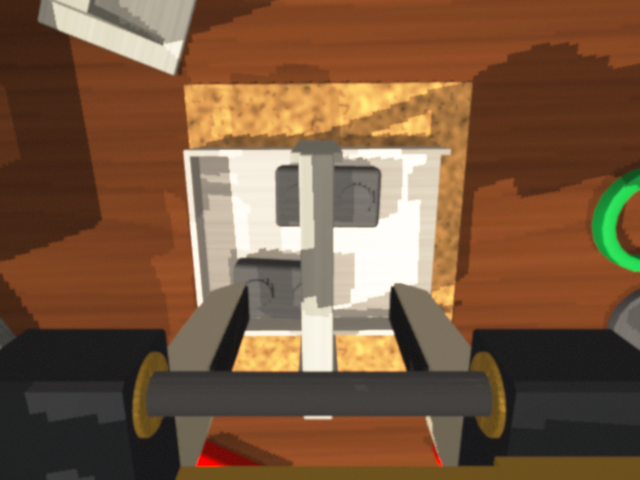

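View pics/g_scene.png

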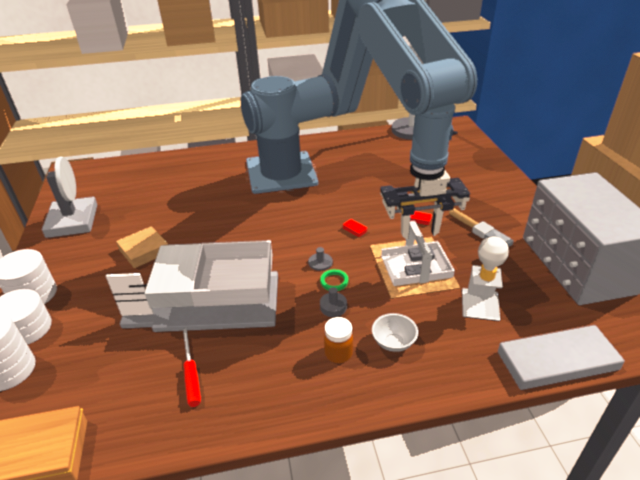

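Call:
carry_out(moves=[{"rx": 0,"ry": 0,"rz": 0,"tx": 0.003,"ty": 0,"tz": 0,"claw": 0.03},{"rx": 0,"ry": 0,"rz": 0,"tx": 0,"ty": 0,"tz": 0,"claw": 0.0},{"rx": 0,"ry": 0,"rz": 0,"tx": 0,"ty": 0,"tz": 0,"claw": 0.0},{"rx": 0,"ry": 0,"rz": 0,"tx": 0,"ty": 0,"tz": 0,"claw": 0.0},{"rx": 0,"ry": 0,"rz": 0,"tx": 0,"ty": 0,"tz": 0,"claw": 0.0}], force=50)

```text
time_s: 4.05
ee_pos: [0.5371, 0.2662, 0.0709]
tcp_rot: [[0.0, -0.032, -0.999], [0.0, -0.999, 0.032], [-1.0, -0.0, -0.0]]
force: [-0.7, 0.4, -0.3]
finger_gap: 0.16
```

Call:
carry_out(moves=[{"rx": 0,"ry": 0,"rz": 0,"tx": -0.005,"ty": 0,"tz": 0,"claw": 0.0},{"rx": 0,"ry": 0,"rz": 0,"tx": -0.015,"ty": 0,"tz": 0,"claw": 0.0},{"rx": 0,"ry": 0,"rz": 0,"tx": -0.02,"ty": 0,"tz": 0,"claw": 0.0},{"rx": 0,"ry": 0,"rz": 0,"tx": -0.02,"ty": 0,"tz": 0,"claw": 0.0},{"rx": 0,"ry": 0,"rz": 0,"tx": -0.01,"ty": 0,"tz": 0,"claw": 0.0}])

```text
time_s: 4.68
ee_pos: [0.538, 0.2664, 0.1432]
tcp_rot: [[0.003, -0.032, -0.999], [0.001, -0.999, 0.032], [-1.0, -0.001, -0.003]]
force: [-0.6, 0.2, -0.8]
finger_gap: 0.003
```

```bash
python3 snap.py l scene
```

```text
4.675 [0.538  0.2664 0.1432] [[0.0030909948549895745, -0.031935559086167985, -0.9994851503732611], [0.0009017166527887418, -0.9994894297178246, 0.03193848445708974], [-0.9999948163155069, -0.0009999740954396554, -0.003060619859430052]] [-0.5527  0.2328 -0.7626] 0.002834540499241701 [0.2742 0.3799 1.4827 0.     1.2757 1.8769]
```

View pics/l_scene.png

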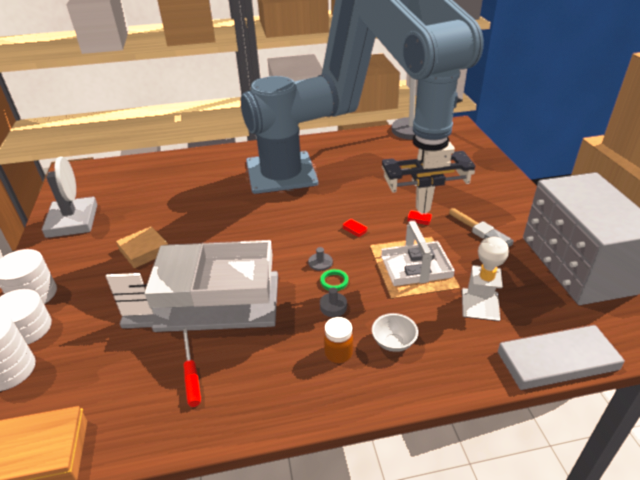

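Call:
carry_out(moves=[{"rx": 0,"ry": 0,"rz": 0,"tx": 0,"ty": 0,"tz": 0.002,"claw": 0.05},{"rx": 0,"ry": 0,"rz": 0,"tx": 0,"ty": 0,"tz": 0,"claw": 0.05},{"rx": 0,"ry": 0,"rz": 0,"tx": 0.005,"ty": 0,"tz": 0,"claw": 0.05},{"rx": 0,"ry": 0,"rz": 0,"tx": 0.01,"ty": 0,"tz": 0,"claw": 0.05},{"rx": 0,"ry": 0,"rz": 0,"tx": 0.01,"ty": 0,"tz": 0,"claw": 0.05}])

```text
time_s: 5.35
ee_pos: [0.5347, 0.2661, 0.1146]
tcp_rot: [[-0.001, -0.032, -0.999], [-0.0, -0.999, 0.032], [-1.0, 0.0, 0.001]]
force: [0.2, -0.9, -0.7]
finger_gap: 0.495
```

Call:
carry_out(moves=[{"rx": 0,"ry": 0,"rz": 0,"tx": 0.02,"ty": 0,"tz": -0.001,"claw": 0.05},{"rx": 0,"ry": 0,"rz": 0,"tx": 0.02,"ty": 0,"tz": 0,"claw": 0.05},{"rx": 0,"ry": 0,"rz": 0,"tx": 0.005,"ty": 0,"tz": 0,"claw": 0.0},{"rx": 0,"ry": 0,"rz": 0,"tx": 0,"ty": 0,"tz": 0,"claw": 0.0},{"rx": 0,"ry": 0,"rz": 0,"tx": 0,"ty": 0,"tz": 0,"claw": 0.0}], force=50)

```text
time_s: 5.98
ee_pos: [0.5366, 0.2664, 0.0716]
tcp_rot: [[0.001, -0.032, -0.999], [0.0, -0.999, 0.032], [-1.0, -0.0, -0.001]]
force: [-0.9, 0.2, 0.1]
finger_gap: 0.263
```

Call:
carry_out(moves=[{"rx": 0,"ry": 0,"rz": 0,"tx": 0,"ty": 0,"tz": 0,"claw": 0.0},{"rx": 0,"ry": 0,"rz": 0,"tx": 0,"ty": 0,"tz": 0,"claw": 0.0},{"rx": 0,"ry": 0,"rz": 0,"tx": 0,"ty": 0,"tz": 0,"claw": 0.0}])

```text
time_s: 6.35
ee_pos: [0.5361, 0.2662, 0.0711]
tcp_rot: [[0.0, -0.032, -0.999], [0.0, -0.999, 0.032], [-1.0, -0.0, -0.0]]
force: [0.4, -0.2, 0.1]
finger_gap: 0.005
```

```bash
python3 snap.py q scene wrist; python3 -c "
import cv2
im=cv2.imread('pics/q_scene.png')
cv2.imwrite('pics/qc.png',cv2.resize(im[150:310,350:510],None,fx=3.7,fy=3.7,interpolation=cv2.INTER_CUBIC))"
```

```text
6.35 [0.5361 0.2662 0.0711] [[0.00039547138224304423, -0.031989854641236, -0.9994881153882813], [0.00014579752452349463, -0.9994881810795526, 0.0319899144320448], [-0.9999999111727299, -0.0001583739886925267, -0.00039060493089058246]] [ 0.3858 -0.1785  0.1483] 0.004574122249466241 [0.2747 0.445  1.5727 0.     1.1234 1.8775]
```

View pics/qc.png

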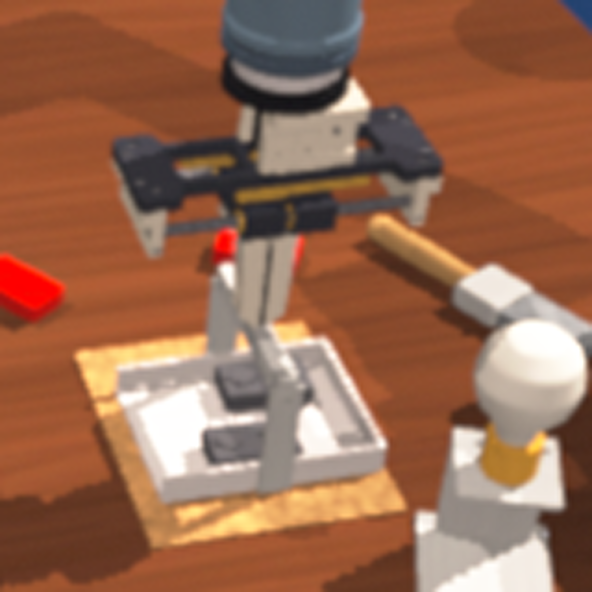

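View pics/q_wrist.png

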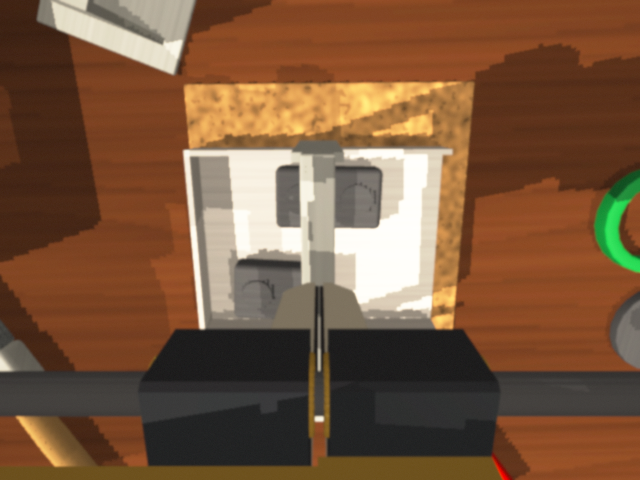

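```bash
python3 - <<'E'
from h import *
for P in [(.536,.266,.071),(.536,.266,.090),(.536,.266,.098),(.475,.268,.098),(.597,.264,.098)]:
    p=proj('scene',P); print(P,p,(p-[350,150])*3.7)
E
python3 - <<'E'
import cv2
im=cv2.imread('pics/q_scene.png')
cv2.imwrite('pics/qd.png',cv2.resize(im[200:270,395:475],None,fx=8,fy=8,interpolation=cv2.INTER_CUBIC))
E
```

```text
(0.536, 0.266, 0.071) [418.25345881 245.27809464] [252.53779758 352.52895017]
(0.536, 0.266, 0.09) [418.96910293 239.11143723] [255.18568083 329.71231774]
(0.536, 0.266, 0.098) [419.27463532 236.4786851 ] [256.31615067 319.97113489]
(0.475, 0.268, 0.098) [411.62182266 221.67108393] [228.00074385 265.18301054]
(0.597, 0.264, 0.098) [427.53312157 252.45821789] [286.8725498  379.09540619]
```

View pics/qd.png

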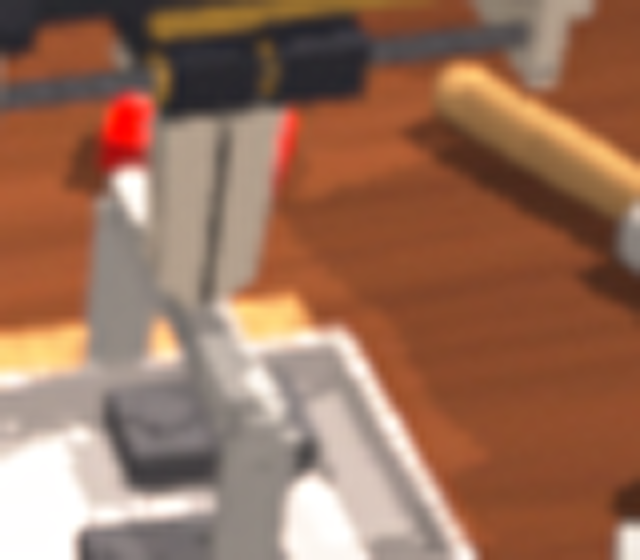

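Call:
carry_out(moves=[{"rx": 0,"ry": 0,"rz": 0,"tx": -0.004,"ty": 0,"tz": 0,"claw": 0.045},{"rx": 0,"ry": 0,"rz": 0,"tx": 0,"ty": 0,"tz": 0,"claw": 0.045},{"rx": 0,"ry": 0,"rz": 0,"tx": 0,"ty": 0,"tz": 0,"claw": 0.045},{"rx": 0,"ry": 0,"rz": 0,"tx": 0,"ty": 0,"tz": 0,"claw": 0.045},{"rx": 0,"ry": 0,"rz": 0,"tx": 0,"ty": 0,"tz": 0,"claw": 0.045}])

```text
time_s: 7.08
ee_pos: [0.536, 0.2662, 0.0748]
tcp_rot: [[-0.0, -0.032, -0.999], [-0.0, -0.999, 0.032], [-1.0, 0.0, 0.0]]
force: [0.4, -0.1, -0.6]
finger_gap: 0.466
```

Call:
carry_out(moves=[{"rx": 0,"ry": 0,"rz": 0,"tx": 0.01,"ty": 0,"tz": 0,"claw": 0.045},{"rx": 0,"ry": 0,"rz": 0,"tx": 0.01,"ty": 0,"tz": 0,"claw": 0.045},{"rx": 0,"ry": 0,"rz": 0,"tx": 0.005,"ty": 0,"tz": 0,"claw": 0.045},{"rx": 0,"ry": 0,"rz": 0,"tx": 0,"ty": 0,"tz": 0,"claw": 0.045}])

```text
time_s: 7.58
ee_pos: [0.5355, 0.266, 0.049]
tcp_rot: [[-0.001, -0.032, -0.999], [-0.0, -0.999, 0.032], [-1.0, 0.0, 0.001]]
force: [0.5, -0.4, 0.9]
finger_gap: 0.483
```

```bash
python3 snap.py r scene; python3 -c "
import cv2
im=cv2.imread('pics/r_scene.png')
cv2.imwrite('pics/rc.png',cv2.resize(im[170:290,360:480],None,fx=5,fy=5,interpolation=cv2.INTER_CUBIC))"
```

```text
7.575 [0.5355 0.266  0.049 ] [[-0.0014828125711133394, -0.03197896928085059, -0.9994874420374742], [-0.00041871214436850344, -0.9994884333721873, 0.031979622188997546], [-0.999998812972805, 0.00046591731592622625, 0.0014686640308844365]] [ 0.546  -0.4005  0.8807] 0.4829965265061223 [ 0.2747  0.4692  1.5951 -0.      1.0788  1.8775]
```

View pics/rc.png

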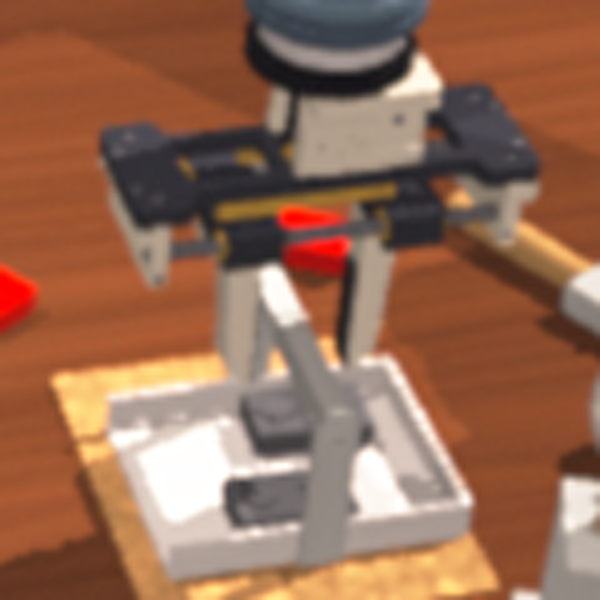

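Call:
carry_out(moves=[{"rx": 0,"ry": 0,"rz": 0,"tx": 0.003,"ty": 0,"tz": 0,"claw": 0.0},{"rx": 0,"ry": 0,"rz": 0,"tx": 0,"ty": 0,"tz": 0,"claw": 0.0},{"rx": 0,"ry": 0,"rz": 0,"tx": 0,"ty": 0,"tz": 0,"claw": 0.0},{"rx": 0,"ry": 0,"rz": 0,"tx": 0,"ty": 0,"tz": 0,"claw": 0.0},{"rx": 0,"ry": 0,"rz": 0,"tx": 0,"ty": 0,"tz": 0,"claw": 0.0}], force=50)

```text
time_s: 8.25
ee_pos: [0.5361, 0.2663, 0.047]
tcp_rot: [[0.0, -0.032, -0.999], [0.0, -0.999, 0.032], [-1.0, -0.0, -0.0]]
force: [0.5, 1.6, -0.4]
finger_gap: 0.145
```

Call:
carry_out(moves=[{"rx": 0,"ry": 0,"rz": 0,"tx": 0,"ty": 0,"tz": 0,"claw": 0.0},{"rx": 0,"ry": 0,"rz": 0,"tx": 0,"ty": 0,"tz": 0,"claw": 0.0}])

```text
time_s: 8.5
ee_pos: [0.5362, 0.2663, 0.0471]
tcp_rot: [[0.0, -0.032, -0.999], [0.0, -0.999, 0.032], [-1.0, -0.0, -0.0]]
force: [0.3, 1.0, 1.1]
finger_gap: 0.15
```

```bash
python3 snap.py s scene wrist; python3 -c "
import cv2
im=cv2.imread('pics/s_scene.png')
cv2.imwrite('pics/sc.png',cv2.resize(im[170:290,360:480],None,fx=5,fy=5,interpolation=cv2.INTER_CUBIC))"
```

```text
8.5 [0.5362 0.2663 0.0471] [[0.00037648422463245967, -0.031904953073384514, -0.9994908364907672], [0.0001771500956426892, -0.9994908895139076, 0.031905021494139124], [-0.9999999134387322, -0.00018907163455743204, -0.00037064058707744264]] [0.275  0.9672 1.0883] 0.15031309320930344 [0.2748 0.4713 1.5972 0.0001 1.0727 1.8774]
```

View pics/sc.png

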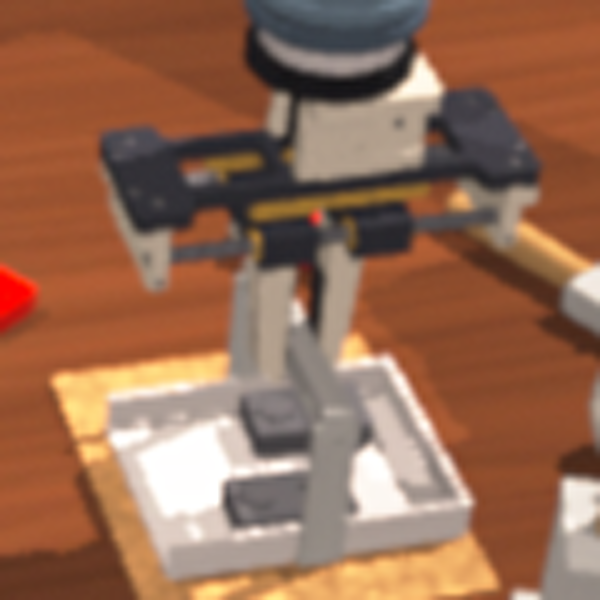

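View pics/s_wrist.png

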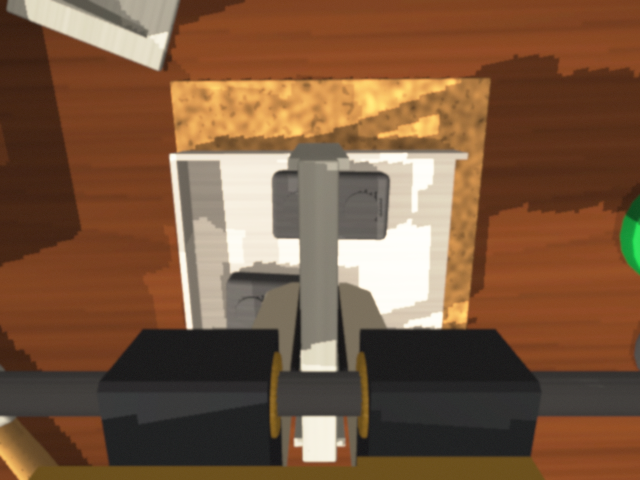

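Call:
carry_out(moves=[{"rx": 0,"ry": 0,"rz": 0,"tx": -0.004,"ty": 0,"tz": 0,"claw": 0.0},{"rx": 0,"ry": 0,"rz": 0,"tx": -0.01,"ty": 0,"tz": 0,"claw": 0.0},{"rx": 0,"ry": 0,"rz": 0,"tx": -0.015,"ty": 0,"tz": 0,"claw": 0.0},{"rx": 0,"ry": 0,"rz": 0,"tx": -0.015,"ty": 0,"tz": 0,"claw": 0.0},{"rx": 0,"ry": 0,"rz": 0,"tx": -0.015,"ty": 0,"tz": 0,"claw": 0.0}])

```text
time_s: 9.22
ee_pos: [0.5363, 0.2663, 0.1074]
tcp_rot: [[0.001, -0.032, -0.999], [0.0, -0.999, 0.032], [-1.0, -0.0, -0.001]]
force: [-0.7, -0.1, -6.6]
finger_gap: 0.149
```

Call:
carry_out(moves=[{"rx": 0,"ry": 0,"rz": 0,"tx": -0.025,"ty": 0,"tz": 0,"claw": 0.0},{"rx": 0,"ry": 0,"rz": 0,"tx": -0.03,"ty": 0,"tz": 0,"claw": 0.0},{"rx": 0,"ry": 0,"rz": 0,"tx": -0.03,"ty": 0,"tz": 0,"claw": 0.0},{"rx": 0,"ry": 0,"rz": 0,"tx": -0.025,"ty": 0,"tz": 0,"claw": 0.0},{"rx": 0,"ry": 0,"rz": 0,"tx": -0.012,"ty": 0,"tz": 0,"claw": 0.0}])

```text
time_s: 9.85
ee_pos: [0.5367, 0.2664, 0.2304]
tcp_rot: [[0.003, -0.032, -0.999], [0.001, -0.999, 0.032], [-1.0, -0.001, -0.003]]
force: [-0.0, 0.8, -6.2]
finger_gap: 0.146
```

```bash
python3 snap.py t scene wrist
```

```text
9.85 [0.5367 0.2664 0.2304] [[0.003307818589886732, -0.031893393005180425, -0.9994858027099705], [0.0009422162844236901, -0.9994907277061639, 0.03189666844478302], [-0.9999940852648328, -0.001047240192200709, -0.0032760835352708025]] [-0.0054  0.8112 -6.2201] 0.14599017921528443 [0.2748 0.3236 1.3495 0.     1.465  1.8775]
```

View pics/t_scene.png

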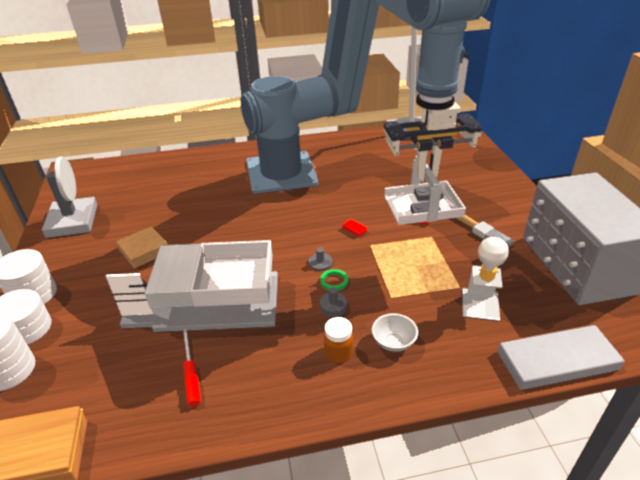

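View pics/t_wrist.png

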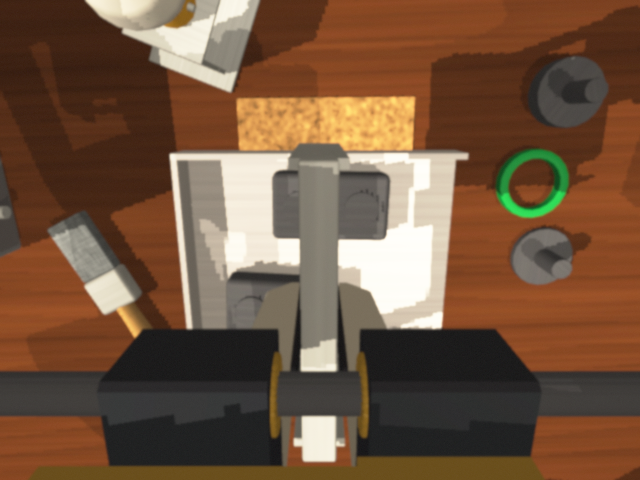

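Call:
carry_out(moves=[{"rx": 0,"ry": 0,"rz": 0,"tx": 0,"ty": 0.005,"tz": -0.0006,"claw": 0.0},{"rx": 0,"ry": 0,"rz": 0,"tx": 0,"ty": 0.015,"tz": -0.0019,"claw": 0.0},{"rx": 0,"ry": 0,"rz": 0,"tx": 0,"ty": 0.025,"tz": -0.003,"claw": 0.0},{"rx": 0,"ry": 0,"rz": 0,"tx": 0,"ty": 0.035,"tz": -0.0043,"claw": 0.0},{"rx": 0,"ry": 0,"rz": 0,"tx": 0,"ty": 0.045,"tz": -0.0056,"claw": 0.0}])

```text
time_s: 10.58
ee_pos: [0.5469, 0.1391, 0.2269]
tcp_rot: [[-0.002, -0.031, -1.0], [-0.0, -1.0, 0.031], [-1.0, 0.0, 0.002]]
force: [0.6, -0.2, -6.9]
finger_gap: 0.149
```

Call:
carry_out(moves=[{"rx": 0,"ry": 0,"rz": 0,"tx": 0,"ty": 0.045,"tz": -0.0056,"claw": 0.0},{"rx": 0,"ry": 0,"rz": 0,"tx": 0,"ty": 0.045,"tz": -0.0056,"claw": 0.0},{"rx": 0,"ry": 0,"rz": 0,"tx": 0,"ty": 0.045,"tz": -0.0056,"claw": 0.0},{"rx": 0,"ry": 0,"rz": 0,"tx": 0,"ty": 0.04,"tz": -0.005,"claw": 0.0},{"rx": 0,"ry": 0,"rz": 0,"tx": 0,"ty": 0.03,"tz": -0.0037,"claw": 0.0}])

```text
time_s: 11.2
ee_pos: [0.5655, -0.0679, 0.2269]
tcp_rot: [[-0.002, -0.034, -0.999], [-0.0, -0.999, 0.034], [-1.0, 0.0, 0.002]]
force: [0.4, 0.8, -7.2]
finger_gap: 0.15
```

Call:
carry_out(moves=[{"rx": 1,"ry": 0,"rz": 0,"tx": 0.002,"ty": 0.02,"tz": -0.0025,"claw": 0.0},{"rx": 2,"ry": 0,"rz": 0,"tx": 0.002,"ty": 0.01,"tz": -0.001,"claw": 0.0},{"rx": 2.5,"ry": 0,"rz": 0,"tx": 0.002,"ty": 0.003,"tz": 0,"claw": 0.0},{"rx": 2,"ry": 0,"rz": 0,"tx": 0.002,"ty": 0,"tz": 0,"claw": 0.0},{"rx": 0.3,"ry": 0,"rz": 0,"tx": 0.001,"ty": 0,"tz": 0,"claw": 0.0}])

```text
time_s: 11.82
ee_pos: [0.5683, -0.0972, 0.2186]
tcp_rot: [[-0.001, -0.167, -0.986], [0.001, -0.986, 0.167], [-1.0, -0.0, 0.001]]
force: [0.2, -0.1, -6.6]
finger_gap: 0.151
```

```bash
python3 snap.py u scene wrist
```

```text
11.825 [ 0.5683 -0.0972  0.2186] [[-0.0005121640938212429, -0.16709646753173768, -0.9859404181928824], [0.0005400759692875871, -0.9859404499344604, 0.16709619235931458], [-0.9999997230029057, -0.00044690205707462676, 0.0005952080837691499]] [ 0.2119 -0.0642 -6.5634] 0.15140089498319456 [-0.3631  0.2907  1.4238  0.0003  1.4278  1.3756]
```

View pics/u_scene.png

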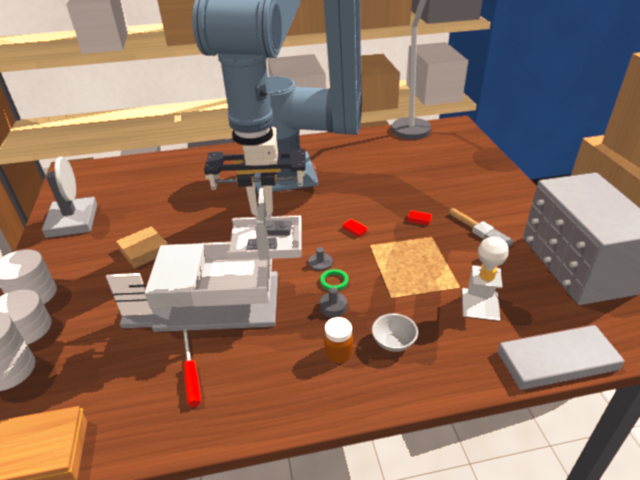

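View pics/u_wrist.png

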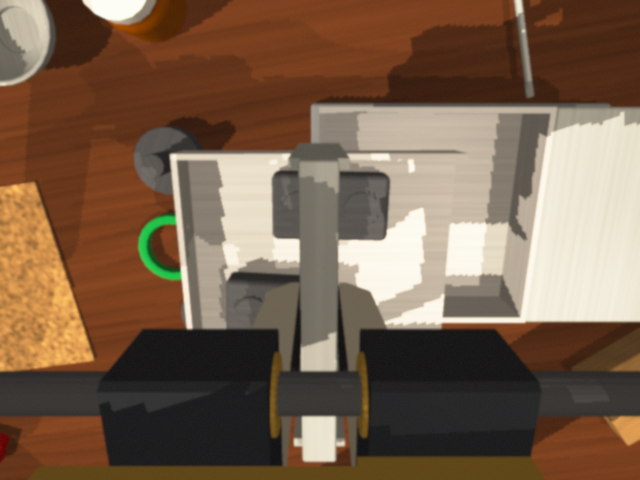

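Call:
carry_out(moves=[{"rx": 0,"ry": 0,"rz": -3,"tx": 0,"ty": 0,"tz": 0,"claw": 0.0},{"rx": 0,"ry": 0,"rz": -5,"tx": 0,"ty": 0,"tz": 0,"claw": 0.0},{"rx": 0,"ry": 0,"rz": -5,"tx": 0,"ty": 0,"tz": 0,"claw": 0.0},{"rx": 0,"ry": 0,"rz": -3,"tx": 0,"ty": 0,"tz": 0,"claw": 0.0},{"rx": 0,"ry": 0,"rz": -1,"tx": 0,"ty": 0,"tz": 0,"claw": 0.0}])

```text
time_s: 12.55
ee_pos: [0.5684, -0.099, 0.2187]
tcp_rot: [[0.049, -0.161, -0.986], [0.288, -0.943, 0.168], [-0.956, -0.292, 0.0]]
force: [-0.1, -0.4, -7.1]
finger_gap: 0.146
```

```bash
python3 snap.py v scene wrist
```

```text
12.55 [ 0.5684 -0.099   0.2187] [[0.04896701774173714, -0.16071986410398964, -0.9857846399979436], [0.2876298187797321, -0.9428894140315723, 0.16801380971794205], [-0.9564890582344467, -0.29176819255976727, 5.734272115361665e-05]] [-0.1242 -0.442  -7.1063] 0.14608355861468011 [-0.5586  0.3219  1.4219  0.2737  1.5154  1.1496]
```

View pics/v_scene.png

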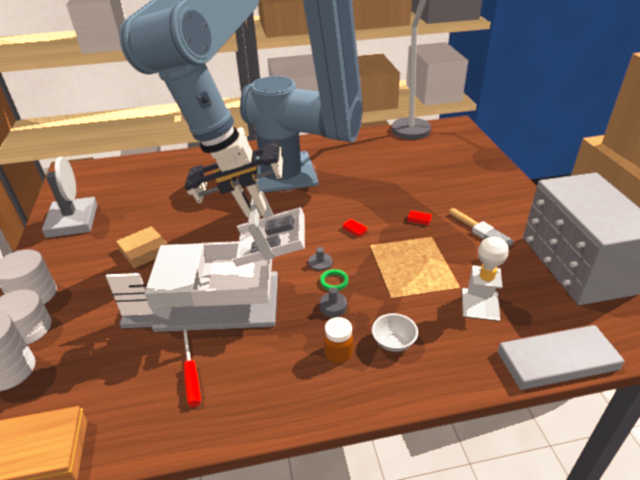

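View pics/v_wrist.png

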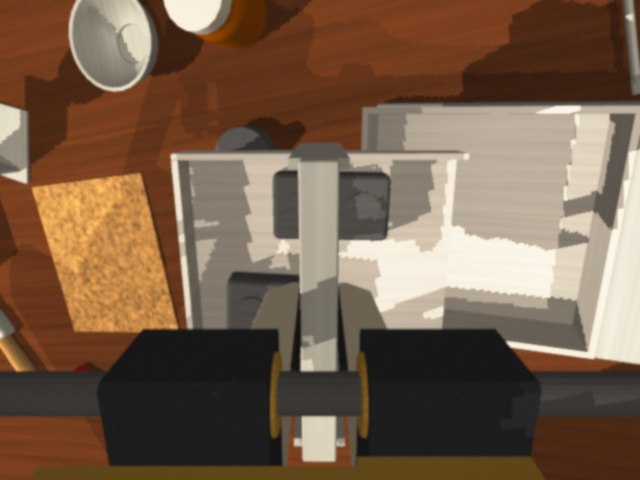

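Call:
carry_out(moves=[{"rx": 0,"ry": 0,"rz": -2,"tx": 0,"ty": 0,"tz": 0,"claw": 0.0},{"rx": 0,"ry": 0,"rz": -2,"tx": 0,"ty": 0,"tz": 0,"claw": 0.0},{"rx": 0,"ry": 0,"rz": -2,"tx": 0,"ty": 0,"tz": 0,"claw": 0.0},{"rx": 0,"ry": 0,"rz": -2,"tx": 0,"ty": 0,"tz": 0,"claw": 0.0},{"rx": 0,"ry": 0,"rz": -2,"tx": 0,"ty": 0,"tz": 0,"claw": 0.0}])

```text
time_s: 13.28
ee_pos: [0.5685, -0.0982, 0.2188]
tcp_rot: [[0.076, -0.149, -0.986], [0.45, -0.877, 0.168], [-0.89, -0.456, -0.0]]
force: [0.1, 0.2, -6.2]
finger_gap: 0.144
```

Call:
carry_out(moves=[{"rx": 0,"ry": 0,"rz": -1.5,"tx": 0,"ty": 0,"tz": 0,"claw": 0.0},{"rx": 0,"ry": 0,"rz": -1.5,"tx": 0,"ty": 0,"tz": 0,"claw": 0.0},{"rx": 0,"ry": 0,"rz": -1,"tx": 0,"ty": 0,"tz": 0,"claw": 0.0},{"rx": 0,"ry": 0,"rz": 0,"tx": 0,"ty": 0,"tz": 0,"claw": 0.0}])

```text
time_s: 13.78
ee_pos: [0.5687, -0.0984, 0.2191]
tcp_rot: [[0.087, -0.144, -0.986], [0.508, -0.845, 0.168], [-0.857, -0.515, -0.001]]
force: [-0.2, 0.4, -2.2]
finger_gap: 0.149
```

```bash
python3 snap.py w scene wrist
```

```text
13.775 [ 0.5687 -0.0984  0.2191] [[0.08689409875549793, -0.14354851729596363, -0.9858210987717803], [0.5078127858679883, -0.8449672720958835, 0.16779893800567944], [-0.8570738533583103, -0.5151932960248722, -0.0005268971113810589]] [-0.1912  0.3833 -2.1762] 0.14869682078103247 [-0.6918  0.3885  1.4205  0.4634  1.6184  1.0021]
```

View pics/w_scene.png

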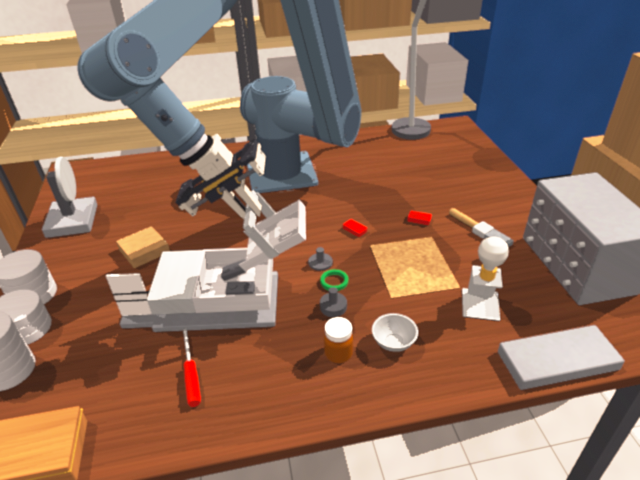

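View pics/w_wrist.png

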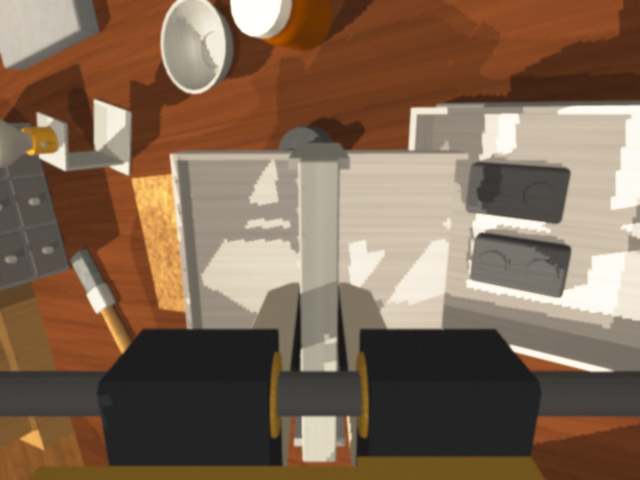

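Call:
carry_out(moves=[{"rx": 0,"ry": 0,"rz": 0,"tx": -0.004,"ty": -0.003,"tz": 0,"claw": 0.0},{"rx": 0,"ry": 0,"rz": 0,"tx": -0.013,"ty": -0.008,"tz": 0,"claw": 0.0},{"rx": 0,"ry": 0,"rz": 0,"tx": -0.017,"ty": -0.01,"tz": 0,"claw": 0.0}])

```text
time_s: 14.25
ee_pos: [0.5686, -0.0973, 0.2601]
tcp_rot: [[0.086, -0.143, -0.986], [0.508, -0.845, 0.167], [-0.857, -0.515, -0.0]]
force: [0.8, 0.4, -2.0]
finger_gap: 0.146
```

```bash
python3 snap.py x scene wrist;python3 -c "
import cv2
im=cv2.imread('pics/x_scene.png')
cv2.imwrite('pics/xc.png',cv2.resize(im[185:345,95:315],None,fx=3.6,fy=3.6,interpolation=cv2.INTER_CUBIC))"
```

```text
14.25 [ 0.5686 -0.0973  0.2601] [[0.08609423095501037, -0.1430333828210735, -0.9859661428238932], [0.5078001639306865, -0.8451439197637715, 0.16694534554247378], [-0.8571620482197246, -0.5150468000920773, -0.0001296405742632159]] [ 0.7948  0.4253 -1.9615] 0.14621992811809614 [-0.6901  0.3627  1.3577  0.4668  1.6974  1.0429]
```

View pics/xc.png

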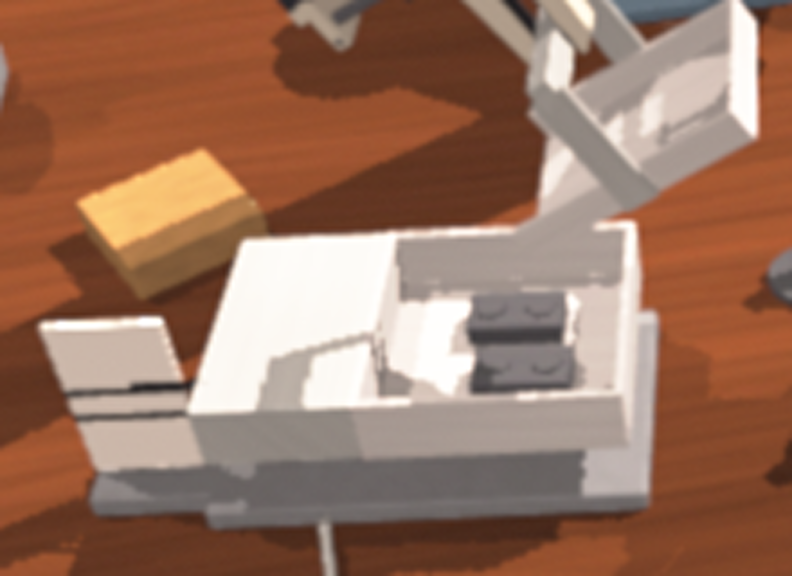

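View pics/x_wrist.png

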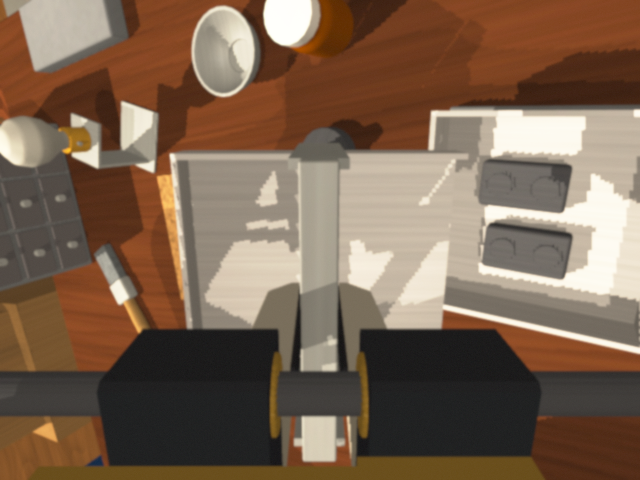

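Call:
carry_out(moves=[{"rx": 0,"ry": 0,"rz": 5,"tx": 0,"ty": 0,"tz": 0,"claw": 0.0},{"rx": 0,"ry": 0,"rz": 9,"tx": 0,"ty": 0,"tz": 0,"claw": 0.0},{"rx": 0,"ry": 0,"rz": 9,"tx": 0,"ty": 0,"tz": 0,"claw": 0.0},{"rx": 0,"ry": 0,"rz": 8,"tx": 0,"ty": 0,"tz": 0,"claw": 0.0},{"rx": -7.8,"ry": 0,"rz": 0,"tx": 0,"ty": 0,"tz": 0,"claw": 0.0}])

```text
time_s: 14.98
ee_pos: [0.5689, -0.0942, 0.2596]
tcp_rot: [[0.001, -0.024, -1.0], [-0.001, -1.0, 0.024], [-1.0, 0.001, -0.001]]
force: [-0.2, -0.1, -2.9]
finger_gap: 0.148
```

Call:
carry_out(moves=[{"rx": 0,"ry": 0,"rz": 0,"tx": 0,"ty": -0.02,"tz": 0,"claw": 0.0},{"rx": 0,"ry": 0,"rz": 0,"tx": 0,"ty": -0.045,"tz": 0.006,"claw": 0.0},{"rx": 0,"ry": 0,"rz": 0,"tx": 0,"ty": -0.055,"tz": 0.007,"claw": 0.0},{"rx": 0,"ry": 0,"rz": 0,"tx": 0,"ty": -0.055,"tz": 0.007,"claw": 0.0},{"rx": 0,"ry": 0,"rz": 0,"tx": 0,"ty": -0.055,"tz": 0.007,"claw": 0.0}])

```text
time_s: 15.6
ee_pos: [0.5481, 0.1355, 0.2587]
tcp_rot: [[-0.001, -0.036, -0.999], [0.001, -0.999, 0.036], [-1.0, -0.001, 0.001]]
force: [0.8, -0.1, -2.2]
finger_gap: 0.144
```

Call:
carry_out(moves=[{"rx": 0,"ry": 0,"rz": 0,"tx": 0,"ty": -0.055,"tz": 0.007,"claw": 0.0},{"rx": 0,"ry": 0,"rz": 0,"tx": 0,"ty": -0.04,"tz": 0.005,"claw": 0.0},{"rx": 0,"ry": 0,"rz": 0,"tx": 0,"ty": -0.02,"tz": 0,"claw": 0.0},{"rx": 0,"ry": 0,"rz": 0,"tx": 0,"ty": 0,"tz": 0,"claw": 0.0}])

```text
time_s: 16.1
ee_pos: [0.5403, 0.2494, 0.2584]
tcp_rot: [[-0.001, -0.032, -0.999], [-0.0, -0.999, 0.032], [-1.0, 0.0, 0.001]]
force: [0.4, -0.7, -2.8]
finger_gap: 0.142
```

```bash
python3 snap.py y top
```

```text
16.1 [0.5403 0.2494 0.2584] [[-0.000784403340029496, -0.03166294771584665, -0.9994982953729052], [-9.796505088870871e-05, -0.9994985956337156, 0.03166303411044678], [-0.9999996875570757, 0.00012275249108108544, 0.0007809081744855838]] [ 0.3996 -0.677  -2.8475] 0.1416629875089174 [0.2452 0.3079 1.3047 0.0001 1.5297 1.8476]
```

View pics/y_top.png

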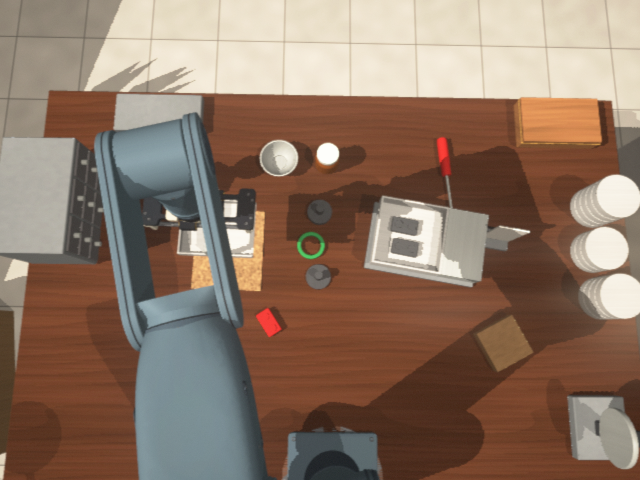

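Call:
carry_out(moves=[{"rx": 0,"ry": 0,"rz": 0,"tx": 0.02,"ty": -0.015,"tz": 0.0046,"claw": 0.0},{"rx": 0,"ry": 0,"rz": 0,"tx": 0.045,"ty": 0,"tz": 0,"claw": 0.0},{"rx": 0,"ry": 0,"rz": 0,"tx": 0.05,"ty": 0,"tz": 0,"claw": 0.0},{"rx": 0,"ry": 0,"rz": 0,"tx": 0.04,"ty": 0,"tz": 0,"claw": 0.0},{"rx": 0,"ry": 0,"rz": 0,"tx": 0.025,"ty": 0,"tz": 0,"claw": 0.0}])

```text
time_s: 16.77
ee_pos: [0.5358, 0.2612, 0.0765]
tcp_rot: [[-0.003, -0.035, -0.999], [-0.001, -0.999, 0.035], [-1.0, 0.001, 0.003]]
force: [0.4, -0.3, -2.5]
finger_gap: 0.145
```

Call:
carry_out(moves=[{"rx": 0,"ry": 0,"rz": 0,"tx": 0.013,"ty": 0,"tz": 0,"claw": 0.0},{"rx": 0,"ry": 0,"rz": 0,"tx": 0.007,"ty": 0,"tz": 0,"claw": 0.0},{"rx": 0,"ry": 0,"rz": 0,"tx": 0.005,"ty": 0,"tz": 0,"claw": 0.0},{"rx": 0,"ry": 0,"rz": 0,"tx": 0.003,"ty": 0,"tz": 0,"claw": 0.0},{"rx": 0,"ry": 0,"rz": 0,"tx": 0,"ty": 0,"tz": 0,"claw": 0.0}])

```text
time_s: 17.4
ee_pos: [0.5367, 0.2638, 0.0512]
tcp_rot: [[0.001, -0.032, -0.999], [0.0, -0.999, 0.032], [-1.0, -0.0, -0.001]]
force: [-0.2, 0.6, -1.8]
finger_gap: 0.147
```

Call:
carry_out(moves=[{"rx": 0,"ry": 0,"rz": 0,"tx": 0.002,"ty": 0,"tz": 0,"claw": 0.0},{"rx": 0,"ry": 0,"rz": 0,"tx": 0.002,"ty": 0,"tz": 0,"claw": 0.0},{"rx": 0,"ry": 0,"rz": 0,"tx": 0,"ty": 0,"tz": 0,"claw": 0.0}])

```text
time_s: 17.77
ee_pos: [0.5367, 0.2638, 0.0471]
tcp_rot: [[0.001, -0.032, -0.999], [0.0, -0.999, 0.032], [-1.0, -0.0, -0.001]]
force: [0.4, 0.3, -0.5]
finger_gap: 0.149
```

Call:
carry_out(moves=[{"rx": 0,"ry": 0,"rz": 0,"tx": 0.0005,"ty": 0,"tz": 0,"claw": 0.0},{"rx": 0,"ry": 0,"rz": 0,"tx": 0,"ty": 0,"tz": 0,"claw": 0.045},{"rx": 0,"ry": 0,"rz": 0,"tx": 0,"ty": 0,"tz": 0,"claw": 0.045},{"rx": 0,"ry": 0,"rz": 0,"tx": 0,"ty": 0,"tz": 0,"claw": 0.045},{"rx": 0,"ry": 0,"rz": 0,"tx": 0,"ty": 0,"tz": 0,"claw": 0.045}])

```text
time_s: 18.4
ee_pos: [0.5365, 0.2636, 0.0462]
tcp_rot: [[-0.0, -0.032, -0.999], [-0.0, -0.999, 0.032], [-1.0, 0.0, 0.0]]
force: [-0.7, 0.6, 0.1]
finger_gap: 0.477
```

Call:
carry_out(moves=[{"rx": 0,"ry": 0,"rz": 0,"tx": -0.01,"ty": 0,"tz": 0,"claw": 0.045},{"rx": 0,"ry": 0,"rz": 0,"tx": -0.03,"ty": 0,"tz": 0,"claw": 0.045},{"rx": 0,"ry": 0,"rz": 0,"tx": -0.05,"ty": 0,"tz": 0,"claw": 0.045},{"rx": 0,"ry": 0,"rz": 0,"tx": -0.05,"ty": 0,"tz": 0,"claw": 0.045},{"rx": 0,"ry": 0,"rz": 0,"tx": -0.02,"ty": 0,"tz": 0,"claw": 0.045}])

```text
time_s: 19.02
ee_pos: [0.5381, 0.2641, 0.211]
tcp_rot: [[0.006, -0.032, -0.999], [0.002, -0.999, 0.032], [-1.0, -0.002, -0.006]]
force: [1.1, 0.9, -0.6]
finger_gap: 0.487
```

```bash
python3 snap.py z scene wrist;python3 -c "
import cv2
im=cv2.imread('pics/z_scene.png')
cv2.imwrite('pics/zc.png',cv2.resize(im[225:345,95:295],None,fx=4,fy=4,interpolation=cv2.INTER_CUBIC))"
```

```text
19.025 [0.5381 0.2641 0.211 ] [[0.006402234595765695, -0.031843307514624865, -0.9994723683817927], [0.0017680689134541379, -0.9994909297275401, 0.03185522444898216], [-0.9999779424189805, -0.0019710806444153727, -0.006342674246337502]] [ 1.0697  0.8676 -0.6   ] 0.48694512617894453 [ 0.2704  0.3314  1.3852 -0.      1.4184  1.8731]
```

View pics/z_scene.png

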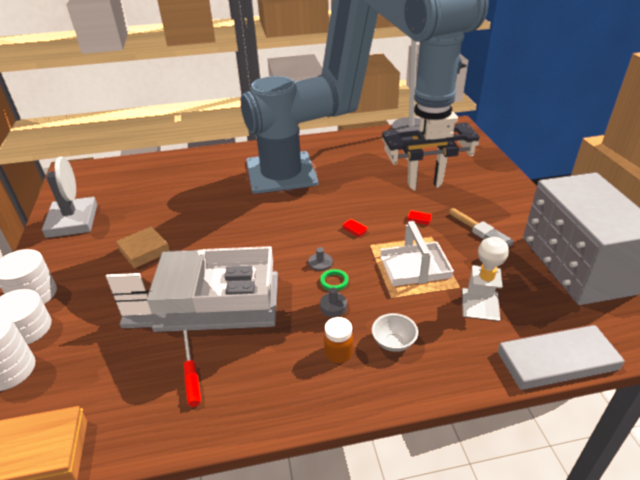

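View pics/zc.png

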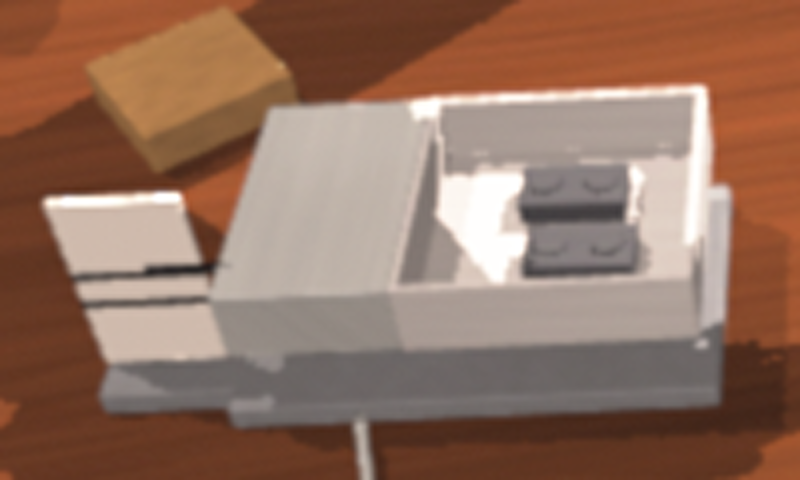

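View pics/z_wrist.png

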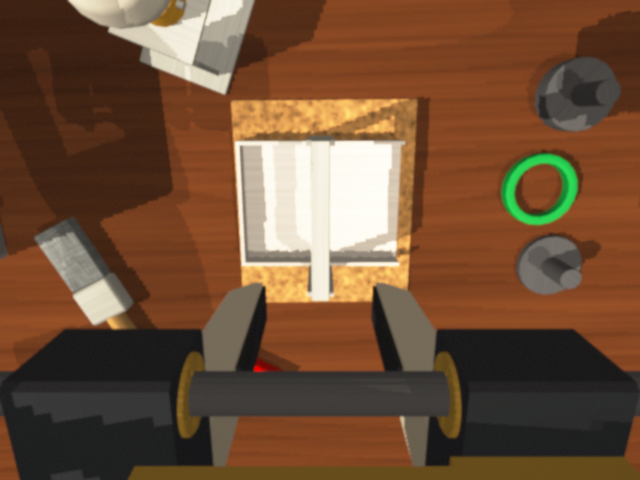

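Call:
carry_out(moves=[{"rx": 0,"ry": 0,"rz": 0,"tx": 0,"ty": 0.03,"tz": -0.013,"claw": 0.045},{"rx": 0,"ry": 0,"rz": 0,"tx": 0,"ty": 0.05,"tz": -0.021,"claw": 0.045},{"rx": 0,"ry": 0,"rz": 0,"tx": 0,"ty": 0.05,"tz": -0.021,"claw": 0.045},{"rx": 0,"ry": 0,"rz": 0,"tx": 0,"ty": 0.05,"tz": -0.021,"claw": 0.045},{"rx": 0,"ry": 0,"rz": 0,"tx": 0.03,"ty": 0.04,"tz": -0.017,"claw": 0.045}])

```text
time_s: 19.75
ee_pos: [0.6242, 0.0385, 0.1772]
tcp_rot: [[0.004, -0.033, -0.999], [-0.001, -0.999, 0.033], [-1.0, 0.001, -0.004]]
force: [0.5, -0.6, -0.2]
finger_gap: 0.482
```

Call:
carry_out(moves=[{"rx": 0,"ry": 0,"rz": 0,"tx": 0.04,"ty": 0.007,"tz": -0.003,"claw": 0.045},{"rx": 0,"ry": 0,"rz": 0,"tx": 0.02,"ty": 0,"tz": 0,"claw": 0.045},{"rx": 0,"ry": 0,"rz": 0,"tx": 0,"ty": 0,"tz": 0,"claw": 0.045}])

```text
time_s: 20.12
ee_pos: [0.6229, 0.0336, 0.1131]
tcp_rot: [[-0.006, -0.033, -0.999], [0.001, -0.999, 0.033], [-1.0, -0.001, 0.006]]
force: [0.8, 1.1, -0.2]
finger_gap: 0.484
```

```bash
python3 snap.py p1 wrist scene
```

```text
20.125 [0.6229 0.0336 0.1131] [[-0.006351865418795828, -0.03259058044068253, -0.999448601916197], [0.0008518807679795182, -0.9994685781834819, 0.03258581782073777], [-0.9999794638415624, -0.0006444303131976938, 0.006376253187631408]] [ 0.7891  1.1226 -0.1822] 0.4838753035083852 [-0.1247  0.4511  1.4497  0.0001  1.2472  1.4787]
```

View pics/p1_wrist.png

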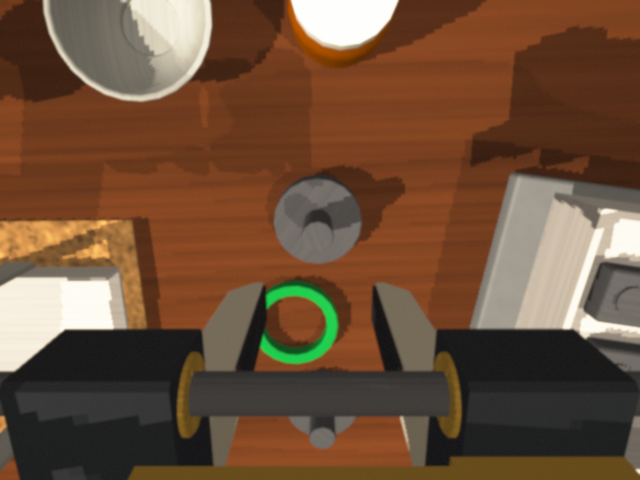

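View pics/p1_scene.png

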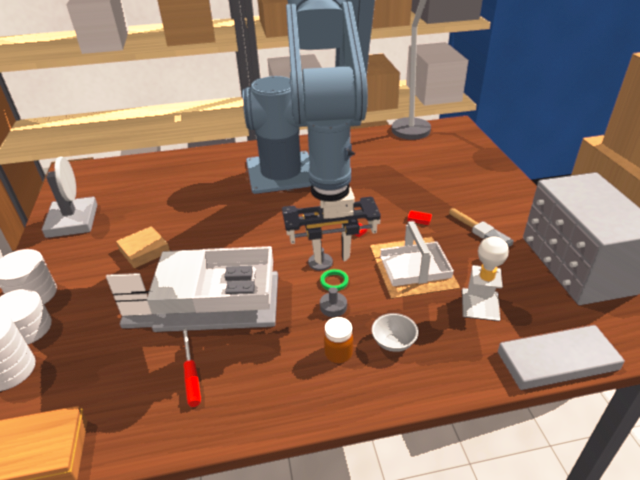

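```bash
python3 - <<'E'
from h import *
d=np.load("p1_wrist.npz");k=(d["K"],d["eye"],d["R"])
print(ray('',(318,235),.056,k), ray('',(318,220),.02,k), ray('',(321,437),.044,k))
print(d["eye"])
for z in (.113,.138): print(proj('scene',(.623,.0336-.032,z)),proj('scene',(.623,.0336+.032,z)))
E
```

```text
[0.62870738 0.03398636 0.056     ] [0.62913772 0.03403017 0.02      ] [0.46667298 0.03710129 0.044     ]
[0.701725   0.03116788 0.30673727]
[317.44465184 272.54749731] [346.20820661 268.03156574]
[317.04361289 263.81920024] [346.22355172 259.31419287]
```

Call:
carry_out(moves=[{"rx": 0,"ry": 0,"rz": 0,"tx": 0.015,"ty": 0,"tz": -0.0055,"claw": 0.045},{"rx": 0,"ry": 0,"rz": 0,"tx": 0.03,"ty": 0,"tz": 0,"claw": 0.045},{"rx": 0,"ry": 0,"rz": 0,"tx": 0.03,"ty": 0,"tz": 0,"claw": 0.045},{"rx": 0,"ry": 0,"rz": 0,"tx": 0.015,"ty": 0,"tz": 0,"claw": 0.045},{"rx": 0,"ry": 0,"rz": 0,"tx": 0.006,"ty": 0,"tz": 0,"claw": 0.045}])

```text
time_s: 20.85
ee_pos: [0.6306, 0.0337, 0.0197]
tcp_rot: [[-0.001, -0.032, -0.999], [0.0, -0.999, 0.032], [-1.0, -0.0, 0.001]]
force: [-0.2, -0.2, -0.2]
finger_gap: 0.485
```

Call:
carry_out(moves=[{"rx": 0,"ry": 0,"rz": 0,"tx": 0.005,"ty": 0,"tz": 0,"claw": 0.045},{"rx": 0,"ry": 0,"rz": 0,"tx": 0.004,"ty": 0,"tz": 0,"claw": 0.045},{"rx": 0,"ry": 0,"rz": 0,"tx": 0,"ty": 0,"tz": 0,"claw": 0.045}])

```text
time_s: 21.22
ee_pos: [0.6309, 0.0335, 0.0116]
tcp_rot: [[0.001, -0.032, -0.999], [-0.0, -0.999, 0.032], [-1.0, 0.0, -0.001]]
force: [0.5, 0.2, 0.3]
finger_gap: 0.486
```

```bash
python3 snap.py p2 wrist scene;python3 -c "
import cv2
im=cv2.imread('pics/p2_scene.png')
cv2.imwrite('pics/p2c.png',cv2.resize(im[200:340,260:400],None,fx=4,fy=4,interpolation=cv2.INTER_CUBIC))"
```

```text
21.225 [0.6309 0.0335 0.0116] [[0.0005679334096611783, -0.03199900702768806, -0.999487739294927], [-4.8542933337248285e-05, -0.9994879001911112, 0.03199898459556145], [-0.9999998375475997, 3.034477427293996e-05, -0.0005691958967358148]] [0.4604 0.2236 0.2807] 0.485713403928803 [-0.1233  0.5625  1.5393  0.      1.0393  1.4795]
```

View pics/p2_wrist.png

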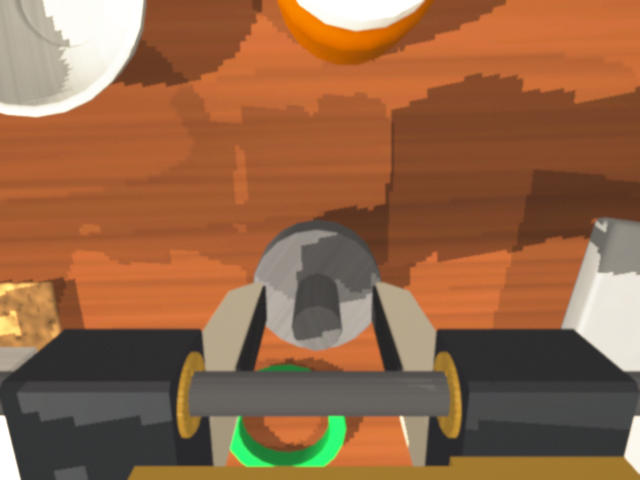

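View pics/p2c.png

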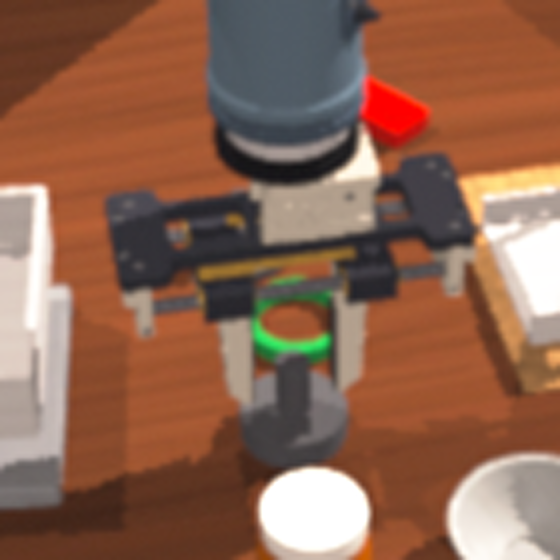

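Call:
carry_out(moves=[{"rx": 0,"ry": 0,"rz": 0,"tx": 0.005,"ty": 0,"tz": 0.002,"claw": 0.045},{"rx": 0,"ry": 0,"rz": 0,"tx": 0.003,"ty": 0,"tz": 0,"claw": 0.0},{"rx": 0,"ry": 0,"rz": 0,"tx": 0,"ty": 0,"tz": 0,"claw": 0.0},{"rx": 0,"ry": 0,"rz": 0,"tx": 0,"ty": 0,"tz": 0,"claw": 0.0},{"rx": 0,"ry": 0,"rz": 0,"tx": 0,"ty": 0,"tz": 0,"claw": 0.0}], force=40)

```text
time_s: 21.95
ee_pos: [0.6287, 0.0338, 0.0033]
tcp_rot: [[0.0, -0.032, -0.999], [0.0, -0.999, 0.032], [-1.0, -0.0, -0.0]]
force: [0.7, 0.2, -0.5]
finger_gap: 0.207
```

Call:
carry_out(moves=[{"rx": 0,"ry": 0,"rz": 0,"tx": 0,"ty": 0,"tz": 0,"claw": 0.0},{"rx": 0,"ry": 0,"rz": 0,"tx": 0,"ty": 0,"tz": 0,"claw": 0.0}])

```text
time_s: 22.2
ee_pos: [0.6287, 0.0337, 0.0033]
tcp_rot: [[0.0, -0.032, -0.999], [0.0, -0.999, 0.032], [-1.0, -0.0, -0.0]]
force: [0.8, 1.5, -1.6]
finger_gap: 0.211
```

Call:
carry_out(moves=[{"rx": 0,"ry": 0,"rz": 0,"tx": -0.01,"ty": 0,"tz": 0,"claw": 0.0},{"rx": 0,"ry": 0,"rz": 0,"tx": -0.035,"ty": 0,"tz": 0,"claw": 0.0},{"rx": 0,"ry": 0,"rz": 0,"tx": -0.05,"ty": 0,"tz": 0,"claw": 0.0},{"rx": 0,"ry": 0,"rz": 0,"tx": -0.05,"ty": 0,"tz": 0,"claw": 0.0},{"rx": 0,"ry": 0,"rz": 0,"tx": -0.03,"ty": 0,"tz": 0,"claw": 0.0}])

```text
time_s: 22.82
ee_pos: [0.6294, 0.0333, 0.1818]
tcp_rot: [[0.003, -0.032, -0.999], [-0.001, -0.999, 0.032], [-1.0, 0.001, -0.003]]
force: [0.8, -0.5, -4.1]
finger_gap: 0.211
```

Call:
carry_out(moves=[{"rx": 0,"ry": 0,"rz": 0,"tx": 0,"ty": 0.025,"tz": 0.006,"claw": 0.0},{"rx": 0,"ry": 0,"rz": 0,"tx": 0,"ty": 0.05,"tz": 0.012,"claw": 0.0},{"rx": 0,"ry": 0,"rz": 0,"tx": 0,"ty": 0.055,"tz": 0.0135,"claw": 0.0},{"rx": 0,"ry": 0,"rz": 0,"tx": 0,"ty": 0.055,"tz": 0.0135,"claw": 0.0},{"rx": 0,"ry": 0,"rz": 0,"tx": 0,"ty": 0.055,"tz": 0.0135,"claw": 0.0}])

```text
time_s: 23.45
ee_pos: [0.5614, -0.206, 0.1786]
tcp_rot: [[-0.0, -0.032, -0.999], [-0.0, -0.999, 0.032], [-1.0, 0.0, 0.0]]
force: [1.3, -1.0, -3.8]
finger_gap: 0.206
```

Call:
carry_out(moves=[{"rx": 0,"ry": 0,"rz": 0,"tx": 0,"ty": 0.05,"tz": 0.012,"claw": 0.0},{"rx": 0,"ry": 0,"rz": 0,"tx": 0,"ty": 0.03,"tz": 0.008,"claw": 0.0},{"rx": 0,"ry": 0,"rz": 0,"tx": 0,"ty": 0.012,"tz": 0.003,"claw": 0.0},{"rx": 0,"ry": 0,"rz": 0,"tx": 0,"ty": 0,"tz": 0,"claw": 0.0}])

```text
time_s: 23.95
ee_pos: [0.5363, -0.2957, 0.1782]
tcp_rot: [[-0.0, -0.033, -0.999], [0.001, -0.999, 0.033], [-1.0, -0.001, 0.0]]
force: [-0.2, 0.4, -4.6]
finger_gap: 0.206
```

```bash
python3 snap.py p3 wrist scene
```

```text
23.95 [ 0.5363 -0.2957  0.1782] [[-0.0003785748419357838, -0.03313616892311855, -0.9994507746708627], [0.0007066598323274462, -0.999450605608667, 0.03313589564732075], [-0.9999996786564335, -0.0006937273003913622, 0.0004017828546160607]] [-0.1574  0.4473 -4.6341] 0.20558225757142518 [-0.6861  0.379   1.3962  0.0003  1.3672  0.9178]
```

View pics/p3_wrist.png

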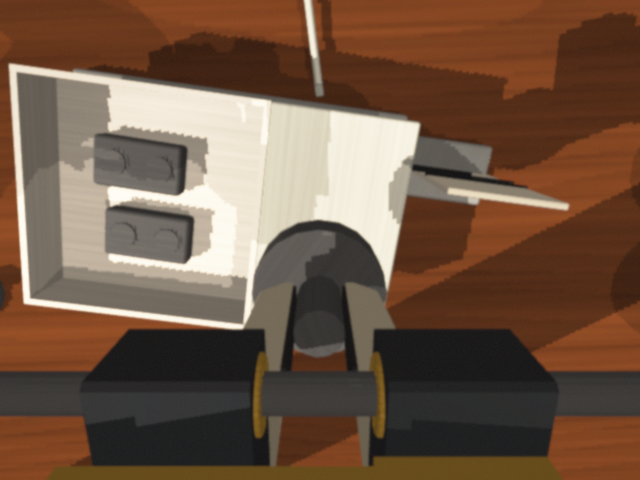

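View pics/p3_scene.png

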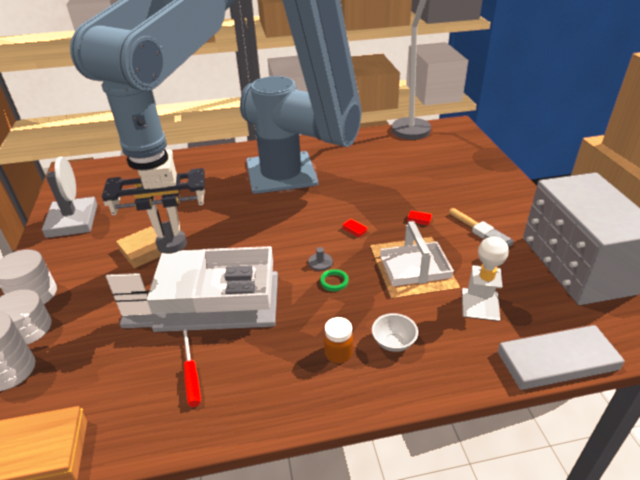

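```bash
python3 - <<'E'
from h import *
d=np.load("p3_wrist.npz");k=(d["K"],d["eye"],d["R"])
z=.097
A,B,C,D,Eo=[ray('',p,z,k)[:2] for p in [(270,100),(419,123),(245,327),(12,65),(25,302)]]
print(A,B,C,D,Eo)
ys=np.array([.167,.986]);xs=np.array([.986,-.167])
print(np.linalg.norm(A-B),np.linalg.norm(A-C),np.linalg.norm(D-B),np.linalg.norm(D-Eo))
print((B+D)/2-xs*.08-ys*.08, (A+B)/2-xs*.08,(D+C)/2-ys*.1275+0*xs)
E
```

```text
[ 0.62350407 -0.26827792] [ 0.60665662 -0.36102023] [ 0.46825493 -0.24005775] [ 0.64885795 -0.11321772] [ 0.49306297 -0.08567172]
0.09426013368225743 0.15779314318627105 0.25137031654359404 0.15821143074883076
[ 0.53551729 -0.30263898] [ 0.53620035 -0.30128908] [ 0.53726394 -0.30235273]
```

Call:
carry_out(moves=[{"rx": 0,"ry": 0,"rz": 0,"tx": 0.02,"ty": 0,"tz": 0,"claw": 0.0},{"rx": 0,"ry": 0,"rz": 0,"tx": 0.03,"ty": 0,"tz": 0,"claw": 0.0},{"rx": 0,"ry": 0,"rz": 0,"tx": 0.015,"ty": 0,"tz": 0,"claw": 0.0},{"rx": 0,"ry": 0,"rz": 0,"tx": 0.008,"ty": 0,"tz": 0,"claw": 0.0},{"rx": 0,"ry": 0,"rz": 0,"tx": 0.005,"ty": 0,"tz": 0,"claw": 0.0}])

```text
time_s: 24.68
ee_pos: [0.5372, -0.2955, 0.1006]
tcp_rot: [[0.001, -0.031, -1.0], [-0.0, -1.0, 0.031], [-1.0, 0.0, -0.001]]
force: [-0.6, 1.0, -4.7]
finger_gap: 0.204
```

Call:
carry_out(moves=[{"rx": 0,"ry": 0,"rz": 0,"tx": 0.004,"ty": 0,"tz": 0,"claw": 0.0},{"rx": 0,"ry": 0,"rz": 0,"tx": 0.004,"ty": 0,"tz": 0,"claw": 0.0},{"rx": 0,"ry": 0,"rz": 0,"tx": 0.003,"ty": 0,"tz": 0,"claw": 0.0},{"rx": 0,"ry": 0,"rz": 0,"tx": 0.002,"ty": 0,"tz": 0,"claw": 0.0},{"rx": 0,"ry": 0,"rz": 0,"tx": 0,"ty": 0,"tz": 0,"claw": 0.0}])

```text
time_s: 25.3
ee_pos: [0.537, -0.2959, 0.0876]
tcp_rot: [[0.001, -0.032, -0.999], [-0.001, -0.999, 0.032], [-1.0, 0.001, -0.001]]
force: [1.6, 0.1, -1.2]
finger_gap: 0.208
```

Call:
carry_out(moves=[{"rx": 0,"ry": 0,"rz": 0,"tx": 0.003,"ty": 0,"tz": 0,"claw": 0.0},{"rx": 0,"ry": 0,"rz": 0,"tx": 0.002,"ty": 0,"tz": 0,"claw": 0.0},{"rx": 0,"ry": 0,"rz": 0,"tx": 0,"ty": 0,"tz": 0,"claw": 0.0}])

```text
time_s: 25.68
ee_pos: [0.5369, -0.2959, 0.0824]
tcp_rot: [[0.001, -0.032, -0.999], [-0.0, -0.999, 0.032], [-1.0, 0.0, -0.001]]
force: [2.4, 0.0, -1.0]
finger_gap: 0.209
```

```bash
python3 snap.py p4 scene wrist;python3 -c "
import cv2
im=cv2.imread('pics/p4_scene.png')
cv2.imwrite('pics/p4c.png',cv2.resize(im[225:345,95:295],None,fx=4,fy=4,interpolation=cv2.INTER_CUBIC))"
```

```text
25.675 [ 0.5369 -0.2959  0.0824] [[0.0005350608246905902, -0.03197633087978938, -0.9994884831619524], [-0.00042403696371796446, -0.9994885436310464, 0.03197610581267594], [-0.9999997669512565, 0.00040671090012460865, -0.0005483463106812168]] [ 2.4407  0.0272 -0.9849] 0.2090720484492877 [-0.6854  0.4567  1.5225  0.      1.1617  0.9173]
```

View pics/p4c.png

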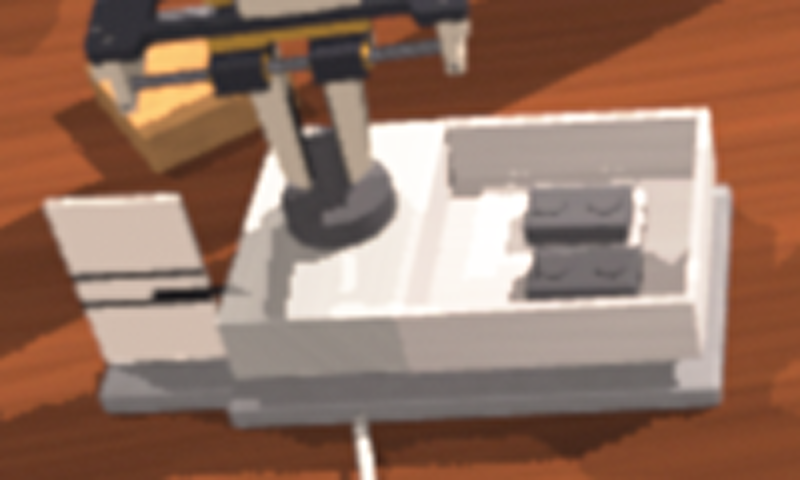

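View pics/p4_wrist.png

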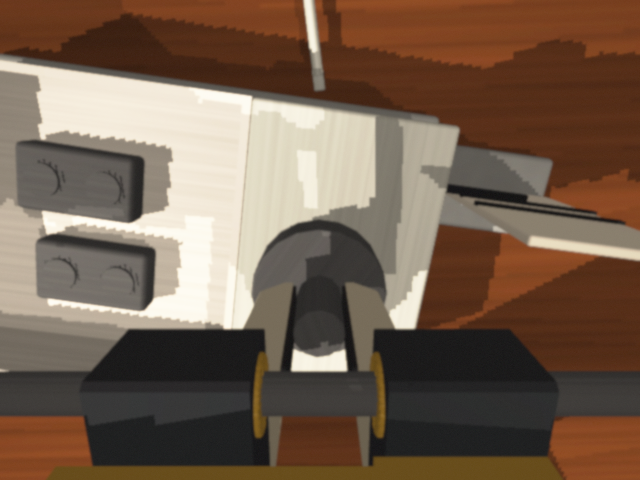

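```bash
python3 - <<'E'
from h import *
c=lambda p:(np.array(p)-[95,225]+.5)*4
B=(.537,-.2959,.0791)
for dz in (0,.02,.056): print(c(proj('scene',np.array(B)+[0,0,dz])))
im=None
import cv2
im=cv2.imread('pics/p4_scene.png');im=cv2.resize(im[225:345,95:295],None,fx=4,fy=4,interpolation=cv2.INTER_CUBIC)
t=np.linspace(0,2*np.pi,60)
for r,z in((.031,.0791),(.031,.0991),(.01,.0991),(.01,.1351)):
    pts=np.array([c(proj('scene',(B[0]+r*np.cos(a),B[1]+r*np.sin(a),z))) for a in t]).astype(int)
    cv2.polylines(im,[pts],True,(0,255,0) if r>.02 else (255,0,255),1)
cv2.imwrite('pics/p4o.png',im[80:300,180:480].repeat(2,0).repeat(2,1))
E
```

```text
[344.88568707 219.10293432]
[337.57070223 192.58575445]
[323.98529109 143.33797076]
```

View pics/p4o.png

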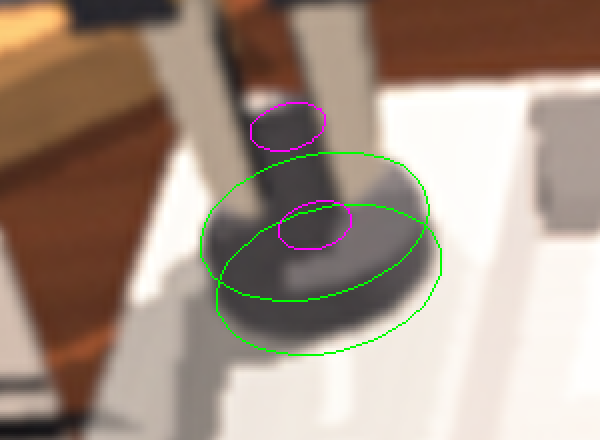

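Call:
carry_out(moves=[{"rx": 0,"ry": 0,"rz": 0,"tx": 0.002,"ty": 0,"tz": 0,"claw": 0.0},{"rx": 0,"ry": 0,"rz": 0,"tx": 0,"ty": 0,"tz": 0,"claw": 0.035},{"rx": 0,"ry": 0,"rz": 0,"tx": 0,"ty": 0,"tz": 0,"claw": 0.035},{"rx": 0,"ry": 0,"rz": 0,"tx": 0,"ty": 0,"tz": 0,"claw": 0.035},{"rx": 0,"ry": 0,"rz": 0,"tx": 0,"ty": 0,"tz": 0,"claw": 0.035}])

```text
time_s: 26.4
ee_pos: [0.5365, -0.2956, 0.0803]
tcp_rot: [[-0.0, -0.032, -0.999], [0.0, -0.999, 0.032], [-1.0, -0.0, 0.0]]
force: [0.0, 0.2, -0.0]
finger_gap: 0.376
```

Call:
carry_out(moves=[{"rx": 0,"ry": 0,"rz": 0,"tx": -0.005,"ty": 0,"tz": 0,"claw": 0.035},{"rx": 0,"ry": 0,"rz": 0,"tx": -0.02,"ty": 0,"tz": 0,"claw": 0.035},{"rx": 0,"ry": 0,"rz": 0,"tx": -0.04,"ty": 0,"tz": 0,"claw": 0.035},{"rx": 0,"ry": 0,"rz": 0,"tx": -0.05,"ty": 0,"tz": 0,"claw": 0.035},{"rx": 0,"ry": 0,"rz": 0,"tx": -0.04,"ty": 0,"tz": 0,"claw": 0.035}])

```text
time_s: 27.02
ee_pos: [0.5368, -0.2958, 0.238]
tcp_rot: [[0.001, -0.032, -0.999], [-0.001, -0.999, 0.032], [-1.0, 0.001, -0.002]]
force: [-0.3, -0.6, 0.4]
finger_gap: 0.375
```

```bash
python3 snap.py p5 scene wrist;python3 -c "
import cv2
im=cv2.imread('pics/p5_scene.png')
cv2.imwrite('pics/p5c.png',cv2.resize(im[225:345,95:295],None,fx=4,fy=4,interpolation=cv2.INTER_CUBIC))"
```

```text
27.025 [ 0.5368 -0.2958  0.238 ] [[0.0014919277935834968, -0.03194493993882023, -0.9994885166742857], [-0.0012469917315724444, -0.9994889113629498, 0.03194309117989377], [-0.9999981095797533, 0.0011986971305502025, -0.0015310003622101753]] [-0.2903 -0.5881  0.4374] 0.3751583775230293 [-0.6854  0.3472  1.298  -0.      1.4944  0.9173]
```

View pics/p5c.png

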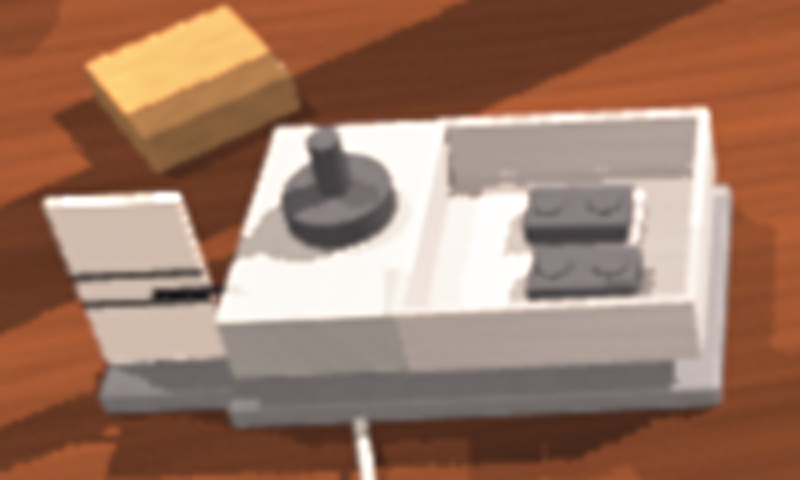

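View pics/p5_scene.png

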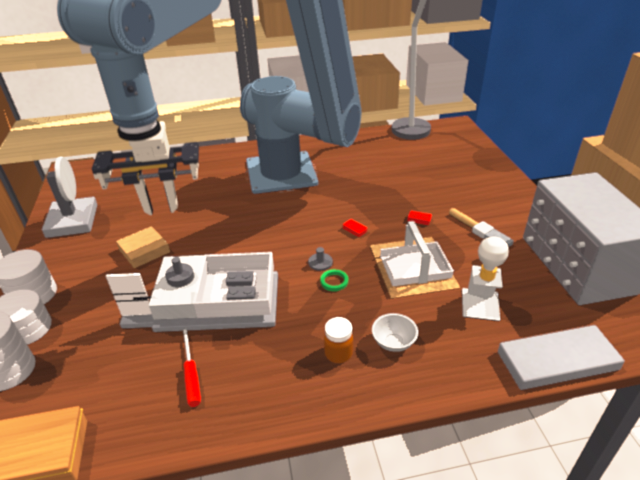

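View pics/p5_wrist.png

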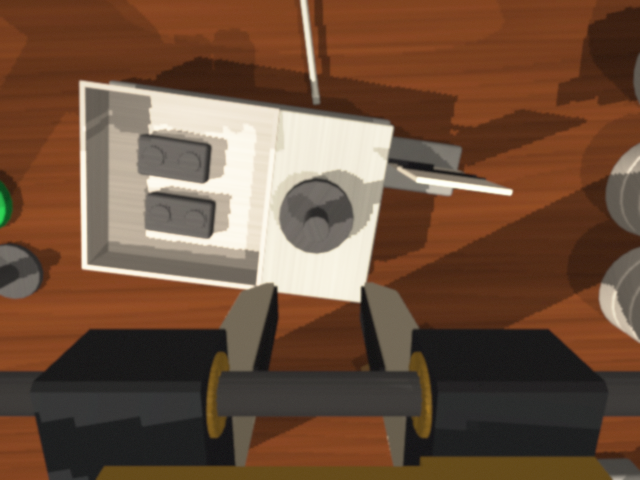

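Call:
carry_out(moves=[{"rx": 0,"ry": 0,"rz": 0,"tx": 0,"ty": 0,"tz": 0,"claw": 0.035},{"rx": 0,"ry": 0,"rz": 0,"tx": 0,"ty": 0,"tz": 0,"claw": 0.035},{"rx": 0,"ry": 0,"rz": 0,"tx": 0,"ty": 0,"tz": 0,"claw": 0.035},{"rx": 0,"ry": 0,"rz": 0,"tx": 0,"ty": 0,"tz": 0,"claw": 0.035},{"rx": 0,"ry": 0,"rz": 0,"tx": 0,"ty": 0,"tz": 0,"claw": 0.035}])

```text
time_s: 27.75
ee_pos: [0.5365, -0.2956, 0.2349]
tcp_rot: [[-0.0, -0.032, -0.999], [0.0, -0.999, 0.032], [-1.0, -0.0, 0.001]]
force: [0.2, -0.3, 0.2]
finger_gap: 0.377
```

```bash
python3 snap.py p6 scene;python3 -c "
import cv2
from h import *
im=cv2.imread('pics/p6_scene.png')
cv2.imwrite('pics/p6c.png',cv2.resize(im[265:310,95:165],None,fx=10,fy=10,interpolation=cv2.INTER_CUBIC))
for s in (0,.0286,.035,.0414): print(s,[(proj('scene',(x,y,.115-s))-[95,225]+.5)*4 for x,y in((.4885,-.0847),(.6526,-.1074),(.6065,-.359))])
"
```

```text
27.75 [ 0.5365 -0.2956  0.2349] [[-0.0004941643588461643, -0.03198019385244801, -0.9994883806241803], [0.0004017190620600379, -0.9994884283616455, 0.03197999676302378], [-0.9999997972116702, -0.00038571016020793995, 0.0005067586118543892]] [ 0.1525 -0.2822  0.1722] 0.3766633010685852 [-0.6855  0.3496  1.3017 -0.      1.4909  0.9173]
0 [array([702.57155519,  62.53630251]), array([697.47022884, 258.45508978]), array([205.55894318, 275.45397852])]
0.0286 [array([707.04274872, 100.40404709]), array([702.55261608, 297.51568501]), array([218.86827279, 314.3256619 ])]
0.035 [array([708.0251062 , 108.72389764]), array([703.6668335, 306.0789828]), array([221.78594543, 322.84711643])]
0.0414 [array([709.00095415, 116.98861726]), array([704.77280512, 314.57890771]), array([224.68197366, 331.30535556])]
```

View pics/p6c.png

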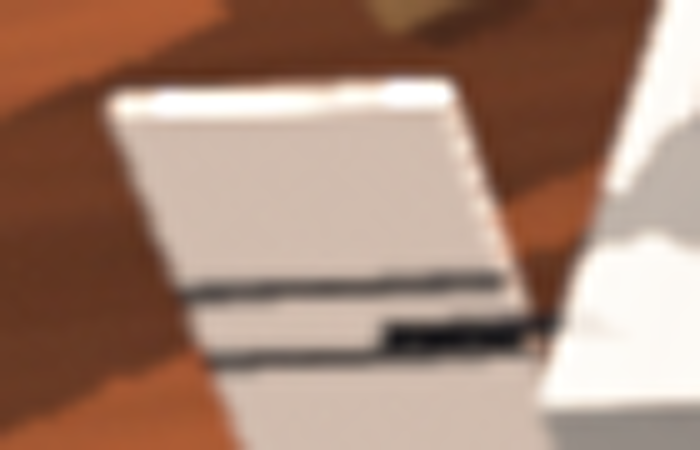

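```bash
python3 -c "
from bench import manip
print(manip.close_job())"
```

```text
the job is handed in; nothing more can be done
None
```

I finished the job and handed it in at about 28 s, well inside the 69 s limit; the system reports no verdict. Both blocks are in the bin, the empty tray is flat on its cork mat, and the thick puck stands upright on the ledge. I chose the thick one because the blocks alone sank the pan about 18–19 mm.

**Last checks (camera pictures):**
- **Blocks:** both lie flat in the bin.
- **Tray:** it is back within about 1 cm of the mat's centre and was released with no force left on the fingers.
- **Puck:** it is upright, about 6 mm to the bin side of the ledge centre.
- **Pan:** from the rim's pixel position it has sunk about 34–35 mm, against the allowed 28.6–41.4 mm.
- **Pointer:** it is between the marks, but looks nearer the lower one. It stands off the board, so I put that down to viewing angle.
- **Rest of the desk:** the thin puck, the lamp and the other objects looked unmoved. I judged this by eye and did not measure them again.

**What went wrong or disagreed:**
- **Missed grips:** the first two attempts to grip the tray bar closed on nothing. The first was still closing when I lifted; the second closed just above the bar.
- **Finger length:** the fingertips turned out to sit about 25 mm behind the reported tool position. I allowed for that from then on, and the tray was not disturbed.

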